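# Count out four cabinet feet and rack the tools for a kitchen unit

### The arm

A 6-joint arm with a two-finger parallel gripper is mounted at the origin on a cart in front of the work surface, level with it; the furniture and walls round the work are solid. World frame = base frame: x ahead of the robot, y to its left, z up, the work surface at z = 0. Lengths are in m, angles in degrees, forces in N, time in s.
With the tool pointing down it reaches from about 0.35 to 0.875 m from the base axis. Payload 4.2 kg.
Tool frame: the origin (TCP) lies on the centre line of the jaws, within the pads' length; the fingertips stand ahead of it and the grasp point (between the pads) lies 8 mm behind it (ctrl.tips_ahead is the z of the fingertips in the tool frame, in m); z points along the fingers, y is the line along which they close (so a half turn about z gives the same grasp; the last joint's range is limited). The gripper opens to 85 mm and grips with 20 to 120 N. Pads are 22 mm wide; open, the fingers measure 114 mm over their backs; the gripper's body (76 mm by 85 mm) begins 54 mm behind the grasp point. The pads swing forward as they close: fully open they stand 13 mm farther back than shut.
Start: joints at [-58.006, 22.042, 0.453, 0, -68.411, -14.817], TCP at [0.185, -0.597, 0.208] pointing down, gripper open.
Joint ranges: [-179.83, 179.83], [-69.29, 118.12], [-61.27, 80.66], [-181.25, 117.63], [-171.15, -9.14], [-177.46, 177.46]. Speed limits (degrees/s): [159.86, 159.86, 180, 180, 180, 180].

### API

Orientations are given as a 3x3 rotation matrix whose columns are the frame's x, y, z axes.
In Python, from station import ctrl, get_image gives the robot as it stands.
- The arm moves only by the tool play_rows, never from a script. Its argument "targets" is one flat list of numbers, 7 for each row, row after row: the turn, a rotation vector about the tool's x, y, z in rad, then the shift along the tool's x, y, z in mm, then the opening, from 0 (shut) to 1 (fully open). A call has exactly 10 rows; each row shifts and turns the commanded pose from where the row before left it, along the tool's axes as they then stand; what a row does not reach is not made up. A row lasts 1/10 s, in which the tool goes at most 50 mm and 8.59 degrees, less where a joint would pass 70% of its speed; a pose out of reach is approached as far as the arm can. A call is refused whole if a number of a shift passes 50 or a number of a turn 0.15, either way. A call with a gripper value outside its range is refused whole. The fingers move at their own pace and stop on an object; "squeeze" is the grip in N (left out, the last holds). Time passes only in rows, so rows that do not move let the fingers close, or fill a call up. It gives the time, the measured TCP pose, the force, the opening and the grip force at its end, in the units of the state.
- ctrl.state(): the state, without advancing time (a new reading comes with each control period).
- get_image(name): name is "side" or "top"; returns a dict with "image" (420x560x3 uint8, blue, green, red), "fov_y" (degrees; the focal length in pixels is half the picture's height over the tangent of half this angle, whatever the lens; pixels are square), "cx", "cy" (the principal point, pixels), "D" ([k1, k2, p1, p2, k3] as OpenCV has them; the pictures are not rectified), "position" and "attitude" of the camera in the world. Camera axes: x right, y down, z forward; pixel columns grow to the right and rows downward; lengths in m; the calibration is good to about 2 mm. A picture is of the moment at which its call begins. There is no depth.
- ctrl.finish_job(): hands the job in; it is judged then, once.
The state is a dict: "t": time; "joint_pos": joint angles; "joint_velocities": joint speeds; "effort": joint torques, N m; "tool_pos": TCP position; "tcp_rot": TCP orientation; "ft_force": force on the tool from outside, world axes, zero at the start; "torque": the same for the moment, N m; "opening": opening from 0.0 (shut) to 1.0 (fully open); "finger_force": force on a finger pad.
Only numpy, scipy, OpenCV 4.12 (cv2) and the standard library are available. Lean on these libraries where they do the work, as an engineer would, in place of code of your own. Each camera call takes 0.05 s, during which the arm holds its last target. There are 200 camera calls.

### The job

Get the fitting kit for one kitchen cabinet ready. First take the marker out of the blue tray and lay it in one of the bays of the wooden tool rack; then put exactly four of the six black cabinet feet on the floor of the tray, leaving the two spare ones outside it on the table, and lay every screwdriver that is there along a bay of its own in the rack, down on both rails, with its handle towards the robot. Leave the mug and the coffee tin where they stand.

Things in the scene. Friction and masses are not known exactly. Their poses are not given: they have to be found in the camera images.
- tray: blue square open plastic tray, fixed to the table, 170 x 170 x 25 mm, walls 5 mm thick, floor 5 mm thick; origin under its centre on the table, x and y along its sides
- rack: wooden tool rack, fixed, 112 x 272 x 67 mm: board 12 mm thick, cross rails 18 mm wide at x = -45 (top 40 mm above the table) and +45 mm (45 mm), each with five dowels, 18 mm thick, round tops 67 mm up, at y = -120, -60, 0, 60, 120 mm; between them four bays 42 mm wide, along x; a tool laid along x rests on both rails. Origin under the centre; its front (-x) faces the robot
- marker_center (a point): centre of a red-and-white felt marker, about 17 mm thick and 135 mm long along its own y; its z is up as it lies. It starts lying on the floor of the tray. About 20 g
- mug: orange mug, 101 mm tall; origin at its foot; bystander
- coffee_tin: white coffee tin, 55 x 70 x 118 mm; origin at the centre of its foot; bystander
- cardboard_sheet: flat brown cardboard sheet, fixed, 190 x 250 x 2 mm, on which the six cabinet feet start; origin under its centre
- bay1 (a point): middle of a bay of the rack, at rack x = 0, y = -90 mm, 51 mm above the table, about where the axis of a resting tool lies; axes as the rack's (x along the bay, away from the robot)
- bay2 (a point): middle of a bay of the rack, at rack x = 0, y = -30 mm, 51 mm above the table, about where the axis of a resting tool lies; axes as the rack's (x along the bay, away from the robot)
- bay3 (a point): middle of a bay of the rack, at rack x = 0, y = 30 mm, 51 mm above the table, about where the axis of a resting tool lies; axes as the rack's (x along the bay, away from the robot)
- bay4 (a point): middle of a bay of the rack, at rack x = 0, y = 90 mm, 51 mm above the table, about where the axis of a resting tool lies; axes as the rack's (x along the bay, away from the robot)
- foot1_center (a point): centre of one of six equal black plastic cabinet feet: a 34 mm thick round post with three grey rings low down, on a 44 mm wide, 10 mm thick disc, 70 mm tall in all; this point is half-way up, z along the post towards its top. About 60 g. Starts standing on its disc
- foot2_center (a point): centre of one of six equal black plastic cabinet feet: a 34 mm thick round post with three grey rings low down, on a 44 mm wide, 10 mm thick disc, 70 mm tall in all; this point is half-way up, z along the post towards its top. About 60 g. Starts standing on its disc
- foot3_center (a point): centre of one of six equal black plastic cabinet feet: a 34 mm thick round post with three grey rings low down, on a 44 mm wide, 10 mm thick disc, 70 mm tall in all; this point is half-way up, z along the post towards its top. About 60 g. Starts standing on its disc
- foot4_center (a point): centre of one of six equal black plastic cabinet feet: a 34 mm thick round post with three grey rings low down, on a 44 mm wide, 10 mm thick disc, 70 mm tall in all; this point is half-way up, z along the post towards its top. About 60 g. Starts standing on its disc
- foot5_center (a point): centre of one of six equal black plastic cabinet feet: a 34 mm thick round post with three grey rings low down, on a 44 mm wide, 10 mm thick disc, 70 mm tall in all; this point is half-way up, z along the post towards its top. About 60 g. Starts standing on its disc
- foot6_center (a point): centre of one of six equal black plastic cabinet feet: a 34 mm thick round post with three grey rings low down, on a 44 mm wide, 10 mm thick disc, 70 mm tall in all; this point is half-way up, z along the post towards its top. About 60 g. Starts standing on its disc
- driver_red_hold (a point): point on the axis of the red-handled screwdriver, in its handle, near its centre of mass; x runs along the tool from handle to tip. 180 mm long: handle 25 to 26 mm thick, starting 55 mm behind this point and ending 35 mm ahead of it, with a square black anti-roll collar (28 mm wide, 10 mm long) 23 mm ahead; then a 6 mm steel shaft. Lying on the table its axis is 13 mm up. About 80 g. May be absent
- driver_red_tip (a point): tip of the red screwdriver, on its axis
- driver_green_hold (a point): point on the axis of the green-handled screwdriver, in its handle, near its centre of mass; x runs along the tool from handle to tip. 180 mm long: handle 25 to 26 mm thick, starting 55 mm behind this point and ending 35 mm ahead of it, with a square black anti-roll collar (28 mm wide, 10 mm long) 23 mm ahead; then a 6 mm steel shaft. Lying on the table its axis is 13 mm up. About 80 g. May be absent
- driver_green_tip (a point): tip of the green screwdriver, on its axis
- driver_white_hold (a point): point on the axis of the white-handled screwdriver, in its handle, near its centre of mass; x runs along the tool from handle to tip. 180 mm long: handle 25 to 26 mm thick, starting 55 mm behind this point and ending 35 mm ahead of it, with a square black anti-roll collar (28 mm wide, 10 mm long) 23 mm ahead; then a 6 mm steel shaft. Lying on the table its axis is 13 mm up. About 80 g. May be absent
- driver_white_tip (a point): tip of the white screwdriver, on its axis
Mind the look-alikes: they are no part of the job. Leave any orange or yellow look-alike of the part that bears foot5_center alone. Of the things that look like the part that bears driver_green_hold, take the one that is nearest to the robot's base at the start.

How it is judged (in metres and radians):
On the way:
1. the marker lies in a bay of the rack ((y of marker_center in the frame of bay1 between -0.018 and 0.018 m or y of marker_center in the frame of bay2 between -0.018 and 0.018 m or y of marker_center in the frame of bay3 between -0.018 and 0.018 m or y of marker_center in the frame of bay4 between -0.018 and 0.018 m) and x of marker_center in the frame of bay1 between -0.03 and 0.03 m and height (world z) of marker_center between 0.038 and 0.064 m and angle between the y axis of marker_center and the x axis of bay1, either way round below 0.3 rad), for 0.2 s.
At the end, for the whole second after the job is handed in: Exactly four feet on the tray floor (within 90 mm of its centre, below 55 mm), two outside (over 100 mm) on the table; marker and all screwdrivers in bays: within 18 mm of the bay line and 0.3 rad, 38-64 mm up, near its middle (30 mm; hold point -60 to +30), tips away from the robot (all of step 1 and ((horizontal distance between each of foot1_center, foot2_center, foot3_center, foot4_center and tray below 0.09 m and height (world z) of each of foot1_center, foot2_center, foot3_center, foot4_center below 0.055 m and horizontal distance between each of foot5_center, foot6_center and tray above 0.1 m) or (horizontal distance between each of foot1_center, foot2_center, foot3_center, foot5_center and tray below 0.09 m and height (world z) of each of foot1_center, foot2_center, foot3_center, foot5_center below 0.055 m and horizontal distance between each of foot4_center, foot6_center and tray above 0.1 m) or (horizontal distance between each of foot1_center, foot2_center, foot3_center, foot6_center and tray below 0.09 m and height (world z) of each of foot1_center, foot2_center, foot3_center, foot6_center below 0.055 m and horizontal distance between each of foot4_center, foot5_center and tray above 0.1 m) or (horizontal distance between each of foot1_center, foot2_center, foot4_center, foot5_center and tray below 0.09 m and height (world z) of each of foot1_center, foot2_center, foot4_center, foot5_center below 0.055 m and horizontal distance between each of foot3_center, foot6_center and tray above 0.1 m) or (horizontal distance between each of foot1_center, foot2_center, foot4_center, foot6_center and tray below 0.09 m and height (world z) of each of foot1_center, foot2_center, foot4_center, foot6_center below 0.055 m and horizontal distance between each of foot3_center, foot5_center and tray above 0.1 m) or (horizontal distance between each of foot1_center, foot2_center, foot5_center, foot6_center and tray below 0.09 m and height (world z) of each of foot1_center, foot2_center, foot5_center, foot6_center below 0.055 m and horizontal distance between each of foot3_center, foot4_center and tray above 0.1 m) or (horizontal distance between each of foot1_center, foot3_center, foot4_center, foot5_center and tray below 0.09 m and height (world z) of each of foot1_center, foot3_center, foot4_center, foot5_center below 0.055 m and horizontal distance between each of foot2_center, foot6_center and tray above 0.1 m) or (horizontal distance between each of foot1_center, foot3_center, foot4_center, foot6_center and tray below 0.09 m and height (world z) of each of foot1_center, foot3_center, foot4_center, foot6_center below 0.055 m and horizontal distance between each of foot2_center, foot5_center and tray above 0.1 m) or (horizontal distance between each of foot1_center, foot3_center, foot5_center, foot6_center and tray below 0.09 m and height (world z) of each of foot1_center, foot3_center, foot5_center, foot6_center below 0.055 m and horizontal distance between each of foot2_center, foot4_center and tray above 0.1 m) or (horizontal distance between each of foot1_center, foot4_center, foot5_center, foot6_center and tray below 0.09 m and height (world z) of each of foot1_center, foot4_center, foot5_center, foot6_center below 0.055 m and horizontal distance between each of foot2_center, foot3_center and tray above 0.1 m) or (horizontal distance between each of foot1_center, foot6_center and tray above 0.1 m and horizontal distance between each of foot2_center, foot3_center, foot4_center, foot5_center and tray below 0.09 m and height (world z) of each of foot2_center, foot3_center, foot4_center, foot5_center below 0.055 m) or (horizontal distance between each of foot1_center, foot5_center and tray above 0.1 m and horizontal distance between each of foot2_center, foot3_center, foot4_center, foot6_center and tray below 0.09 m and height (world z) of each of foot2_center, foot3_center, foot4_center, foot6_center below 0.055 m) or (horizontal distance between each of foot1_center, foot4_center and tray above 0.1 m and horizontal distance between each of foot2_center, foot3_center, foot5_center, foot6_center and tray below 0.09 m and height (world z) of each of foot2_center, foot3_center, foot5_center, foot6_center below 0.055 m) or (horizontal distance between each of foot1_center, foot3_center and tray above 0.1 m and horizontal distance between each of foot2_center, foot4_center, foot5_center, foot6_center and tray below 0.09 m and height (world z) of each of foot2_center, foot4_center, foot5_center, foot6_center below 0.055 m) or (horizontal distance between each of foot1_center, foot2_center and tray above 0.1 m and horizontal distance between each of foot3_center, foot4_center, foot5_center, foot6_center and tray below 0.09 m and height (world z) of each of foot3_center, foot4_center, foot5_center, foot6_center below 0.055 m)) and (y of driver_red_hold in the frame of bay1 between -0.018 and 0.018 m or y of driver_red_hold in the frame of bay2 between -0.018 and 0.018 m or y of driver_red_hold in the frame of bay3 between -0.018 and 0.018 m or y of driver_red_hold in the frame of bay4 between -0.018 and 0.018 m) and x of driver_red_hold in the frame of bay1 between -0.06 and 0.03 m and height (world z) of driver_red_hold between 0.038 and 0.064 m and angle between the x axis of each of driver_red_hold, driver_green_hold, driver_white_hold and the x axis of bay1, either way round below 0.3 rad and x of each of driver_red_tip, driver_green_tip, driver_white_tip in the frame of bay1 above 0.05 m and (y of driver_green_hold in the frame of bay1 between -0.018 and 0.018 m or y of driver_green_hold in the frame of bay2 between -0.018 and 0.018 m or y of driver_green_hold in the frame of bay3 between -0.018 and 0.018 m or y of driver_green_hold in the frame of bay4 between -0.018 and 0.018 m) and x of driver_green_hold in the frame of bay1 between -0.06 and 0.03 m and height (world z) of driver_green_hold between 0.038 and 0.064 m and (y of driver_white_hold in the frame of bay1 between -0.018 and 0.018 m or y of driver_white_hold in the frame of bay2 between -0.018 and 0.018 m or y of driver_white_hold in the frame of bay3 between -0.018 and 0.018 m or y of driver_white_hold in the frame of bay4 between -0.018 and 0.018 m) and x of driver_white_hold in the frame of bay1 between -0.06 and 0.03 m and height (world z) of driver_white_hold between 0.038 and 0.064 m and height (world z) of each of foot1_center, foot2_center, foot3_center, foot4_center, foot5_center, foot6_center above -0.01 m); the robot touches nothing.
It fails at once if the mug or the coffee tin is pushed more than 40 mm away (distance of any of mug, coffee_tin from where it was at the start of the episode above 0.04 m).
Of driver_red, driver_green, driver_white only 2 to 3 are there at a start; the rules pass over those that are not, and their reading is None.
At some moment in a run one of foot1, foot2, foot3, foot4, foot5, foot6, driver_red, driver_green, driver_white may be knocked a few centimetres aside while the robot is not near it.
Once in a run the grip may slacken for a moment while it holds something.
It also fails if it takes over 210 s, if anything falls off the work surface, if the arm or the gripper's body presses on something with over 40 N, if the wrist force passes 120 N, or if a joint passes its speed limit or range.

## Working session

There is one attempt and no reset: what is moved stays moved. The work goes in short steps, Python scripts to look and compute and a tool call to move; the robot and the scene stay as the last step left them, time stands still between calls to the robot, and variables do not carry over. Pictures are saved under pics/ and viewed, at most 14 in all, crops included, and the job is handed in when it is done.

Besides the shell and the picture viewer there is one more tool, called after ">>>" by a JSON object that holds its "fn" and its "kwargs". play_rows: Moves the arm, as the interface text tells. Its arguments: {"type":"object","properties":{"targets":{"type":"array","items":{"type":"number"}},"squeeze":{"type":"number"}},"required":["targets"]}

```bash
mkdir -p pics; ls; cat > h.py <<'E'
import numpy as np, cv2
from station import ctrl, get_image
def K(d):
    h=d["image"].shape[0]; f=h/2/np.tan(np.radians(d["fov_y"])/2)
    return np.array([[f,0,d["cx"]],[0,f,d["cy"]],[0,0,1.]])
def ray(d,px):
    u=cv2.undistortPoints(np.array(px,float).reshape(-1,1,2),K(d),np.array(d["D"],float)).reshape(-1,2)
    v=np.c_[u,np.ones(len(u))]@np.array(d["attitude"]).T
    return np.array(d["position"]),v
def onz(d,px,z):
    o,v=ray(d,px); return o+v*((z-o[2])/v[:,2])[:,None]
def proj(d,P):
    R=np.array(d["attitude"]); rv=cv2.Rodrigues(R.T)[0]; t=-R.T@np.array(d["position"])
    return cv2.projectPoints(np.array(P,float).reshape(-1,1,3),rv,t,K(d),np.array(d["D"],float))[0].reshape(-1,2)
E
python3 - <<'E'
from h import *
for n in("side","top"):
    d=get_image(n); cv2.imwrite(f"pics/{n}0.png",cv2.resize(d["image"],(800,600),interpolation=cv2.INTER_CUBIC))
    print(n,d["fov_y"],d["cx"],d["cy"],d["D"],d["position"],np.round(d["attitude"],3).tolist())
print(ctrl.state(),ctrl.tips_ahead)
E
```

```text
pics
side 43.52033096554077 274.67687850175895 211.88815237859927 [-0.14295731  0.          0.          0.          0.        ] [ 0.042243   -1.0785211   1.19078983] [[0.905, -0.292, 0.309], [-0.425, -0.607, 0.672], [-0.009, -0.739, -0.673]]
top 56.28481442891202 277.4253993412661 208.45927902207978 [-0.10191374  0.          0.          0.          0.        ] [0.4511621  0.04663142 1.19251341] [[-0.009, -0.996, 0.09], [-1.0, 0.006, -0.026], [0.026, -0.09, -0.996]]
{'t': 0.1, 'joint_pos': array([-5.80072669e+01,  2.20858296e+01,  3.88548604e-01, -2.36134720e-02,
       -6.84117559e+01, -1.48168673e+01]), 'joint_velocities': array([-0.03814147,  0.00848072,  0.15556557,  0.09856973, -0.04423157,
       -0.03900201]), 'effort': array([-1.10580113e-03, -3.93317592e+01,  1.88929635e+01,  4.19795975e+00,
       -2.58240128e-03,  5.42321345e-06]), 'tool_pos': array([ 0.18441187, -0.59658801,  0.2065474 ]), 'tcp_rot': array([[-9.55447672e-01, -2.95159752e-01, -6.83226158e-04],
       [-2.95160520e-01,  9.55445951e-01,  1.81701741e-03],
       [ 1.16475259e-04,  1.93772644e-03, -9.99998116e-01]]), 'ft_force': array([-0.20785213, -0.22770659,  0.4586243 ]), 'torque': array([ 0.04007713, -0.01912663, -0.01219803]), 'finger_force': 0.0, 'opening': 0.998296212221488} 0.011
```

View pics/top0.png

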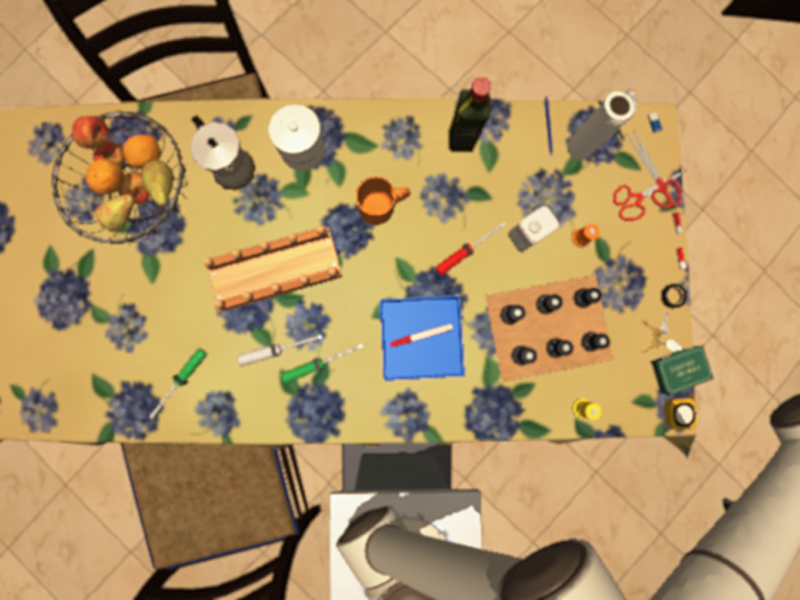

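View pics/side0.png

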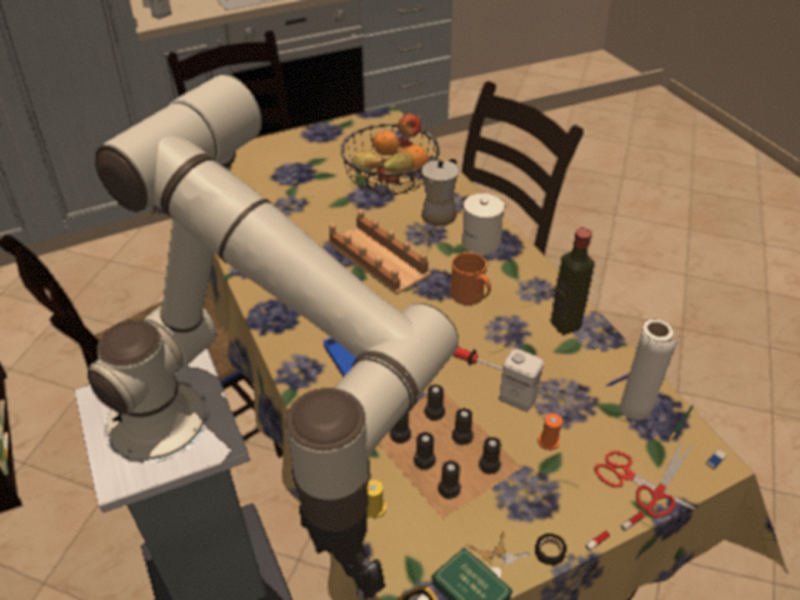

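Top view (800×600 px): the marker is at (420,335) in the tray (422,338). The rack is at (273,270).
- **Feet:** six black feet around (513–595, 295–355). The orange (585,235) and yellow (587,408) look-alikes stay where they are.
- **Drivers:** red (455,260) and white (260,355). Green has two candidates, (300,372) and (190,367). The base is at about (370,530), so the nearer one is (300,372).
- **Marker:** the only thing like it in the tray is (420,335). Red/white bits at (680,215–260) lie elsewhere.

Next I'll measure.

```bash
cat > meas.py <<'E'
from h import *
import sys
def blobs(m,amin):
    n,l,s,c=cv2.connectedComponentsWithStats(m.astype(np.uint8)); 
    return [(c[i],s[i],l==i) for i in range(1,n) if s[i,4]>=amin]
def look():
    d=get_image("top"); im=d["image"]; hsv=cv2.cvtColor(im,cv2.COLOR_BGR2HSV); return d,im,hsv
if __name__=="__main__":
    d,im,hsv=look(); H,S,V=[hsv[...,i].astype(int) for i in range(3)]
    tray=(H>100)&(H<118)&(S>150)&(V>120)
    b=max(blobs(tray,500),key=lambda b:b[1][4]); 
    ys,xs=np.nonzero(b[2]); hull=cv2.convexHull(np.c_[xs,ys].astype(np.float32))
    r=cv2.minAreaRect(hull); box=cv2.boxPoints(r); W=onz(d,box,0.025)
    print("tray rim corners",W.round(4)[:,:2].tolist(),"c",W.mean(0).round(4),[round(np.linalg.norm(W[i]-W[i-1]),3) for i in range(4)])
    for nm,m,z in (("green",(H>50)&(H<75)&(S>170)&(V>90),.013),("red",((H<5)|(H>174))&(S>180)&(V>110),.013),("white",(S<60)&(V>150),.013),("black",(V<45),.07)):
        for c,s,l in blobs(m,15):
            if not(100<c[0]<440 and 60<c[1]<308): continue
            yy,xx=np.nonzero(l); P=onz(d,np.c_[xx,yy],z)[:,:2]; ctr=P.mean(0); u,sv,vt=np.linalg.svd(P-ctr); pr=(P-ctr)@vt[0]
            print(nm,"px",c.round(1),"n",s[4],"W",ctr.round(4),"yaw",round(np.degrees(np.arctan2(vt[0,1],vt[0,0])),1),"ext",pr.min().round(3),pr.max().round(3),"w",np.ptp((P-ctr)@vt[1]).round(3))
    c=im[150:285,140:440]; cv2.imwrite("pics/crop1.png",cv2.resize(c,(800,360),interpolation=cv2.INTER_CUBIC))
E
python3 meas.py
```

```text
tray rim corners [[0.5564, 0.052], [0.5646, -0.1147], [0.3983, -0.121], [0.3911, 0.0439]] c [ 0.4776 -0.035   0.025 ] [np.float64(0.165), np.float64(0.167), np.float64(0.166), np.float64(0.165)]
green px [131.  259.8] n 33 W [0.406  0.4568] yaw 131.0 ext -0.034 0.018 w 0.014
green px [208.3 262.2] n 25 W [0.3982 0.2231] yaw 114.0 ext -0.031 0.027 w 0.004
red px [315.9 182.5] n 146 W [ 0.6365 -0.1026] yaw 126.9 ext -0.038 0.038 w 0.019
red px [280.5 238.6] n 40 W [0.4668 0.007 ] yaw -73.0 ext -0.021 0.018 w 0.009
white px [433.   74.3] n 163 W [ 0.9921 -0.4937] yaw -70.3 ext -0.034 0.039 w 0.069
white px [205.6  90. ] n 903 W [0.9316 0.2371] yaw -169.4 ext -0.055 0.055 w 0.11
white px [146.   91.1] n 92 W [0.931  0.4254] yaw -70.5 ext -0.032 0.025 w 0.028
white px [154.6 108.3] n 297 W [0.8738 0.396 ] yaw 130.9 ext -0.046 0.043 w 0.052
white px [377.6 156. ] n 401 W [ 0.7193 -0.297 ] yaw -54.2 ext -0.037 0.038 w 0.061
white px [308.5 151.4] n 19 W [ 0.7332 -0.0817] yaw -140.4 ext -0.013 0.015 w 0.012
white px [204.8 221.3] n 35 W [0.5204 0.2342] yaw 145.8 ext -0.02 0.017 w 0.02
white 
[... 858 characters left out ...]
yaw 137.7 ext -0.019 0.022 w 0.01
black px [327.1  89. ] n 568 W [ 0.9114 -0.1354] yaw 148.4 ext -0.078 0.059 w 0.066
black px [138.   84.6] n 17 W [0.9286 0.4325] yaw -143.5 ext -0.009 0.008 w 0.008
black px [408.8 208.5] n 55 W [ 0.5501 -0.3683] yaw 172.3 ext -0.017 0.014 w 0.027
black px [382.1 213.3] n 34 W [ 0.5365 -0.2877] yaw -161.0 ext -0.014 0.013 w 0.015
black px [356.2 220.6] n 26 W [ 0.5159 -0.2106] yaw -169.2 ext -0.016 0.013 w 0.011
black px [414.7 239. ] n 51 W [ 0.4605 -0.3827] yaw -177.4 ext -0.015 0.014 w 0.023
black px [388.8 243.4] n 46 W [ 0.4489 -0.3049] yaw 174.1 ext -0.016 0.013 w 0.021
black px [363.8 248.7] n 26 W [ 0.4347 -0.2308] yaw 176.8 ext -0.014 0.012 w 0.012
```

View pics/crop1.png

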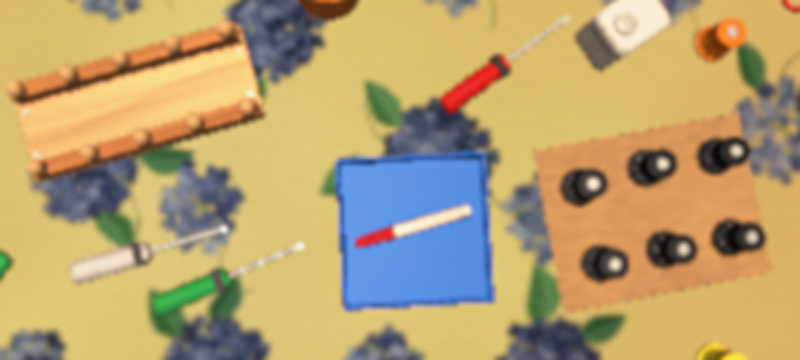

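The close crop confirms the choice: the marker is in the tray from (357,243) to (471,209), and the nearer green driver runs from (153,304) to (302,245). The red driver runs (441,106)–(569,17), the white (70,272)–(227,229). The rack dowels and the six feet are also clear.

```bash
cat > m2.py <<'E'
from meas import *
from scipy.optimize import least_squares
d,im,hsv=look(); H,S,V=[hsv[...,i].astype(int) for i in range(3)]
c2n=lambda p:(np.array(p,float)+.5)/2.6667-.5+[140,150]
for n,a,b,z in(("marker",(357,243),(471,209),.0135),("red",(441,106),(569,17),.013),("white",(70,272),(227,229),.013),("green",(153,304),(302,245),.013)):
    P=onz(d,c2n([a,b]),z)[:,:2]; L=np.linalg.norm(P[1]-P[0]); u=(P[1]-P[0])/L
    h=P.mean(0) if n=="marker" else (P[0]+u*.055+P[1]-u*.125)/2
    print(n,"L",L.round(4),"yaw",np.degrees(np.arctan2(u[1],u[0])).round(1),"hold",h.round(4))
back=[(15,90),(69,73),(123,58),(175,44),(230,30)]; front=[(38,170),(90,153),(142,137),(195,121),(250,107)]
P=onz(d,c2n(back+front),.064)[:,:2]
M=np.array([[.045,y] for y in(.12,.06,0,-.06,-.12)]+[[-.045,y] for y in(.12,.06,0,-.06,-.12)])
f=lambda q:(M@np.array([[np.cos(q[2]),np.sin(q[2])],[-np.sin(q[2]),np.cos(q[2])]])+q[:2]-P).ravel()
r=least_squares(f,[.6,.25,-.2]); print("rack",r.x[:2].round(4),np.degrees(r.x[2]).round(2),"res",r.fun.reshape(-1,2).round(4).tolist())
R=np.array([[np.cos(r.x[2]),-np.sin(r.x[2])],[np.sin(r.x[2]),np.cos(r.x[2])]])
for i,y in enumerate((-.09,-.03,.03,.09)): print("bay",i+1,(r.x[:2]+R@[0,y]).round(4),"hold spot",(r.x[:2]+R@[-.012,y]).round(4))
dark=(V<95)&(S<140)
for c0 in [(408.8,208.5),(382.1,213.3),(356.2,220.6),(414.7,239),(388.8,243.4),(363.8,248.7)]:
    yy,xx=np.mgrid[0:420,0:560]; near=(np.hypot(xx-c0[0],yy-c0[1])<15); br=(H>5)&(H<22)&(S>90)&(V>105)
    l=[b for b in blobs(near&~br,30)]; b=max(l,key=lambda b:b[1][4]); ys,xs=np.nonzero(b[2]); px=np.c_[xs,ys]
    cam=np.array(d["position"])[:2]; A=onz(d,px,.01)[:,:2]; B=onz(d,px,.07)[:,:2]; u=A.mean(0)-cam; u/=np.linalg.norm(u); t=np.array([-u[1],u[0]])
    near_=(A@u).min()+.022; far=(B@u).max()-.017; w=B@t
    top=near&(V>110)&(S<90); ty,tx=np.nonzero(top)
    print("foot",c0,"n",len(px),"near/far est",(near_*u+(A@t).mean()*t).round(4),(far*u+w.mean()*t).round(4),"w",np.ptp(w).round(3),"bright",onz(d,[[tx.mean(),ty.mean()]],.07)[0,:2].round(4))
E
python3 m2.py
```

```text
marker L 0.1344 yaw -74.0 hold [ 0.4791 -0.0366]
red L 0.1826 yaw -55.5 hold [ 0.6472 -0.1154]
white L 0.183 yaw -75.0 hold [0.4446 0.296 ]
green L 0.1792 yaw -68.8 hold [0.4137 0.2058]
rack [0.6189 0.2718] 15.71 res [[0.0008, -0.0019], [-0.0012, -0.0003], [-0.001, 0.0011], [0.0002, 0.0001], [0.0013, 0.0025], [0.002, 0.0011], [0.0002, -0.0], [-0.0007, -0.0013], [-0.0015, -0.0016], [-0.0002, 0.0003]]
bay 1 [0.6433 0.1851] hold spot [0.6317 0.1819]
bay 2 [0.627  0.2429] hold spot [0.6155 0.2396]
bay 3 [0.6108 0.3007] hold spot [0.5992 0.2974]
bay 4 [0.5945 0.3584] hold spot [0.583  0.3552]
foot (408.8, 208.5) n 235 near/far est [ 0.5565 -0.3898] [ 0.5577 -0.395 ] w 0.051 bright [ 0.5592 -0.4001]
foot (382.1, 213.3) n 172 near/far est [ 0.5437 -0.3069] [ 0.5424 -0.3017] w 0.035 bright [ 0.5431 -0.3054]
foot (356.2, 220.6) n 165 near/far est [ 0.5223 -0.229 ] [ 0.5211 -0.2242] w 0.036 bright [ 0.52   -0.2182]
foot (414.7, 239) n 191 near/far est [ 0.4619 -0.4031] [ 0.4619 -0.4   ] w 0.035 bright [ 0.4625 -0.4042]
foot (388.8, 243.4) n 182 near/far est [ 0.4495 -0.3273] [ 0.4495 -0.3213] w 0.035 bright [ 0.4498 -0.3262]
foot (363.8, 248.7) n 161 near/far est [ 0.4347 -0.2497] [ 0.4351 -0.2439] w 0.032 bright [ 0.435  -0.2489]
```

```bash
cat > plan.py <<'E'
# python3 plan.py "x y z psi open rows" ... : rows (tool axes, mm/rad rounded) from the measured pose through waypoints
from h import *
import sys, json
def plan(wps):
    s=ctrl.state(); p=np.array(s["tool_pos"]); R=np.array(s["tcp_rot"]); psi=np.arctan2(R[1,1],R[0,1])
    tilt=np.degrees(np.arccos(-R[2,2])); print("t %.1f pos %s psi %.1f j6 %.0f tilt %.1f open %.2f F %.1f"%(s["t"],p.round(4),np.degrees(psi)%360,s["joint_pos"][5],tilt,s["opening"],s["finger_force"]))
    rows=[]
    for x,y,z,ps,op,n in wps:
        dpsi=np.radians(ps)-psi if ps>-900 else 0; dpsi=(dpsi+np.pi)%(2*np.pi)-np.pi
        tgt=np.array([x,y,z]); n=int(max(n,np.ceil(np.linalg.norm(tgt-p)/.047),np.ceil(abs(dpsi)/.148)))
        e=psi+dpsi
        for k in range(n):
            a=(k+1)/n; 
            if k==0: p0,psi0=p.copy(),psi
            want=p0+(tgt-p0)*a; dw=round(psi-(psi0+dpsi*a),3)
            A=np.array([[-np.sin(psi),np.cos(psi),0],[np.cos(psi),np.sin(psi),0],[0,0,-1]]).T if 0 else np.c_[[-np.sin(psi),np.cos(psi),0],[np.cos(psi),np.sin(psi),0],[0,0,-1]]
            sh=np.round(A.T@(want-p)*1000); p=p+A@sh/1000; psi-=dw
            rows.append([0,0,dw,*[int(v) for v in sh],op])
    while len(rows)%10: rows.append([0]*6+[rows[-1][6]])
    for i in range(0,len(rows),10): print(json.dumps([float(v) if v%1 else int(v) for r in rows[i:i+10] for v in r]).replace(" ",""))
if __name__=="__main__": plan([list(map(float,a.split())) for a in sys.argv[1:]])
E
python3 plan.py "0.479 -0.0366 0.13 196 0.6 14"
```

```text
t 0.2 pos [ 0.1845 -0.5968  0.2069] psi 107.2 j6 -15 tilt 0.1 open 1.00 F 0.0
[0,0,-0.111,-32,32,5,0.6,0,0,-0.11,-35,28,6,0.6,0,0,-0.111,-38,25,5,0.6,0,0,-0.111,-41,19,6,0.6,0,0,-0.111,-43,16,5,0.6,0,0,-0.11,-43,10,6,0.6,0,0,-0.111,-45,6,5,0.6,0,0,-0.111,-45,0,6,0.6,0,0,-0.111,-45,-4,5,0.6,0,0,-0.11,-45,-10,6,0.6]
[0,0,-0.111,-43,-14,5,0.6,0,0,-0.111,-41,-19,6,0.6,0,0,-0.111,-38,-23,5,0.6,0,0,-0.11,-36,-28,6,0.6,0,0,0,0,0,0,0.6,0,0,0,0,0,0,0.6,0,0,0,0,0,0,0.6,0,0,0,0,0,0,0.6,0,0,0,0,0,0,0.6,0,0,0,0,0,0,0.6]
```

>>> {"fn": "play_rows", "kwargs": {"targets": [0, 0, -0.11, -32, 32, 5, 0.6, 0, 0, -0.11, -35, 28, 6, 0.6, 0, 0, -0.11, -38, 25, 5, 0.6, 0, 0, -0.11, -41, 19, 6, 0.6, 0, 0, -0.11, -43, 16, 5, 0.6, 0, 0, -0.11, -43, 10, 6, 0.6, 0, 0, -0.11, -45, 6, 5, 0.6, 0, 0, -0.11, -45, 0, 6, 0.6, 0, 0, -0.11, -45, -4, 5, 0.6, 0, 0, -0.11, -45, -10, 6, 0.6]}}

```text
t: 1.2
tool_pos: [0.397, -0.1956, 0.1526]
tcp_rot: [[-0.166, -0.986, 0.001], [-0.986, 0.166, -0.0], [-0.0, -0.001, -1.0]]
ft_force: [1.2, -0.4, -0.7]
opening: 0.6
finger_force: 0.0
```

>>> {"fn": "play_rows", "kwargs": {"targets": [0, 0, -0.11, -43, -14, 5, 0.6, 0, 0, -0.11, -41, -19, 6, 0.6, 0, 0, -0.11, -38, -23, 5, 0.6, 0, 0, -0.11, -36, -28, 6, 0.6, 0, 0, 0, 0, 0, 0, 0.6, 0, 0, 0, 0, 0, 0, 0.6, 0, 0, 0, 0, 0, 0, 0.6, 0, 0, 0, 0, 0, 0, 0.6, 0, 0, 0, 0, 0, 0, 0.6, 0, 0, 0, 0, 0, 0, 0.6]}}

```text
t: 2.2
tool_pos: [0.4819, -0.0392, 0.1308]
tcp_rot: [[0.264, -0.964, 0.0], [-0.964, -0.264, 0.0], [-0.0, -0.0, -1.0]]
ft_force: [-0.2, 1.0, -0.4]
opening: 0.597
finger_force: 0.0
```

```bash
python3 plan.py "0.479 -0.0366 0.06 196 0.6 4" "0.479 -0.0366 0.020 196 0.6 4"
```

```text
t 2.2 pos [ 0.4819 -0.0392  0.1308] psi 195.3 j6 1 tilt 0.0 open 0.60 F 0.0
[0,0,-0.003,-1,1,18,0.6,0,0,-0.003,-1,0,17,0.6,0,0,-0.003,0,1,18,0.6,0,0,-0.003,-1,0,18,0.6,0,0,0,0,0,10,0.6,0,0,0,0,0,10,0.6,0,0,0,0,0,10,0.6,0,0,0,0,0,10,0.6,0,0,0,0,0,0,0.6,0,0,0,0,0,0,0.6]
```

>>> {"fn": "play_rows", "kwargs": {"targets": [0, 0, -0.01, -1, 1, 18, 0.6, 0, 0, 0, -1, 0, 17, 0.6, 0, 0, 0, 0, 1, 18, 0.6, 0, 0, 0, -1, 0, 18, 0.6, 0, 0, 0, 0, 0, 10, 0.6, 0, 0, 0, 0, 0, 10, 0.6, 0, 0, 0, 0, 0, 10, 0.6, 0, 0, 0, 0, 0, 10, 0.6, 0, 0, 0, 0, 0, 0, 0.6, 0, 0, 0, 0, 0, 0, 0.6]}}

```text
t: 3.2
tool_pos: [0.4795, -0.0362, 0.0195]
tcp_rot: [[0.276, -0.961, -0.0], [-0.961, -0.276, -0.0], [0.0, 0.0, -1.0]]
ft_force: [-0.3, -0.1, -0.3]
opening: 0.6
finger_force: 0.0
```

```bash
python3 -c "
from h import *;print(ctrl.state()['joint_pos'].round(0))"; python3 plan.py "0.479 -0.0366 0.020 196 0 1"
```

```text
[ 15.  22. -33.   0. -35.   1.]
t 3.2 pos [ 0.4795 -0.0362  0.0195] psi 196.0 j6 1 tilt 0.0 open 0.60 F 0.0
[0,0,0,0,1,-1,0,0,0,0,0,0,0,0,0,0,0,0,0,0,0,0,0,0,0,0,0,0,0,0,0,0,0,0,0,0,0,0,0,0,0,0,0,0,0,0,0,0,0,0,0,0,0,0,0,0,0,0,0,0,0,0,0,0,0,0,0,0,0,0]
```

>>> {"fn": "play_rows", "kwargs": {"targets": [0, 0, 0, 0, 0, 0, 0, 0, 0, 0, 0, 0, 0, 0, 0, 0, 0, 0, 0, 0, 0, 0, 0, 0, 0, 0, 0, 0, 0, 0, 0, 0, 0, 0, 0, 0, 0, 0, 0, 0, 0, 0, 0, 0, 0, 0, 0, 0, 0, 0, 0, 0, 0, 0, -20, 0, 0, 0, 0, 0, 0, -40, 0, 0, 0, 0, 0, 0, -40, 0], "squeeze": 40}}

```text
t: 4.2
tool_pos: [0.4786, -0.0364, 0.1201]
tcp_rot: [[0.275, -0.961, -0.002], [-0.961, -0.275, -0.001], [-0.0, 0.002, -1.0]]
ft_force: [1.4, 0.0, 0.3]
opening: 0.006
finger_force: 0.0
```

```bash
python3 plan.py "0.6433 0.1851 0.14 285.7 0 12" 
```

```text
t 4.2 pos [ 0.4786 -0.0364  0.1201] psi 196.0 j6 1 tilt 0.1 open 0.01 F 0.0
[0,0,-0.13,-14,-18,-2,0,0,0,-0.131,-11,-20,-1,0,0,0,-0.13,-9,-22,-2,0,0,0,-0.131,-6,-22,-2,0,0,0,-0.13,-3,-23,-1,0,0,0,-0.131,0,-23,-2,0,0,0,-0.13,3,-22,-2,0,0,0,-0.131,6,-23,-1,0,0,0,-0.13,8,-21,-2,0,0,0,-0.131,12,-20,-2,0]
[0,0,-0.13,14,-18,-1,0,0,0,-0.131,16,-17,-2,0,0,0,0,0,0,0,0,0,0,0,0,0,0,0,0,0,0,0,0,0,0,0,0,0,0,0,0,0,0,0,0,0,0,0,0,0,0,0,0,0,0,0,0,0,0,0,0,0,0,0,0,0,0,0,0,0]
```

```bash
python3 - <<'E'
from h import *
t=get_image("top")["image"][180:300,230:390]; s=get_image("side")["image"][150:300,180:380]
cv2.imwrite("pics/m1.png",np.hstack([cv2.resize(t,(400,300),interpolation=2),cv2.resize(s,(400,300),interpolation=2)]))
E
```

```text
(no output)
```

View pics/m1.png

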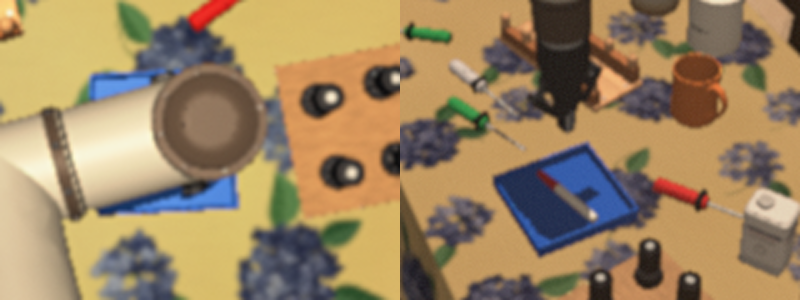

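The marker is still in the tray: the side pane shows its red end at about (540,173) and its white end at (592,215). The lift probably began before the fingers had closed. I'll check its pose, then retry with a full second to close.

```bash
python3 - <<'E'
from h import *
d=get_image("side"); P=onz(d,[(250,236.5),(276,257.5)],.0135); print(P.round(4),P.mean(0),np.degrees(np.arctan2(*(P[1]-P[0])[1::-1])), np.linalg.norm(P[1]-P[0]))
E
python3 plan.py "0.479 -0.0366 0.020 196 0.6 7"
```

```text
[[ 0.4624  0.0255  0.0135]
 [ 0.4981 -0.0917  0.0135]] [ 0.48027857 -0.03311073  0.0135    ] -73.03683662205957 0.12249792770008351
t 4.3 pos [ 0.4813 -0.0357  0.1222] psi 196.0 j6 1 tilt 0.4 open -0.00 F 0.0
[0,0,0,0,0,15,0.6,0,0,0,0,1,14,0.6,0,0,0,0,0,15,0.6,0,0,0,0,0,14,0.6,0,0,0,0,1,15,0.6,0,0,0,0,0,15,0.6,0,0,0,0,0,14,0.6,0,0,0,0,0,0,0.6,0,0,0,0,0,0,0.6,0,0,0,0,0,0,0.6]
```

>>> {"fn": "play_rows", "kwargs": {"targets": [0, 0, 0, 0, 0, 0, 0.6, 0, 0, 0, 0, 0, 0, 0.6, 0, 0, 0, 0, 0, 0, 0.6, 0, 0, 0, 0, 0, 0, 0.6, 0, 0, 0, 0, 0, 17, 0.6, 0, 0, 0, 0, 0, 17, 0.6, 0, 0, 0, 0, 0, 17, 0.6, 0, 0, 0, 0, 0, 17, 0.6, 0, 0, 0, 0, 1, 17, 0.6, 0, 0, 0, 0, 0, 17, 0.6]}}

```text
t: 5.35
tool_pos: [0.4781, -0.0366, 0.0164]
tcp_rot: [[0.275, -0.961, -0.001], [-0.961, -0.275, -0.0], [0.0, 0.001, -1.0]]
ft_force: [-0.2, -0.8, -0.4]
opening: 0.598
finger_force: 0.0
```

>>> {"fn": "play_rows", "kwargs": {"targets": [0, 0, 0, 0, 0, 0, 0, 0, 0, 0, 0, 0, 0, 0, 0, 0, 0, 0, 0, 0, 0, 0, 0, 0, 0, 0, 0, 0, 0, 0, 0, 0, 0, 0, 0, 0, 0, 0, 0, 0, 0, 0, 0, 0, 0, 0, 0, 0, 0, 0, 0, 0, 0, 0, 0, 0, 0, 0, 0, 0, 0, 0, 0, 0, 0, 0, 0, 0, 0, 0], "squeeze": 40}}

```text
t: 6.35
tool_pos: [0.4784, -0.0365, 0.0175]
tcp_rot: [[0.275, -0.961, -0.0], [-0.961, -0.275, -0.0], [-0.0, 0.0, -1.0]]
ft_force: [0.6, -0.2, -0.3]
opening: -0.002
finger_force: 0.0
```

```bash
python3 - <<'E'
from h import *
d=get_image("side");s=d["image"]; p=proj(d,[[.4784,-.0365,.0175],[.4784,-.0365,.0065],[.479,-.0366,.0135]]);print(p, ctrl.tips_ahead)
x,y=p[0].astype(int); cv2.imwrite("pics/m2.png",cv2.resize(s[y-60:y+45,x-70:x+70],(800,600),interpolation=cv2.INTER_CUBIC)); print(x,y)
E
```

```text
[[262.59455094 246.79452285]
 [262.68201385 249.25241013]
 [262.81643778 247.65151938]] 0.011
262 246
```

View pics/m2.png

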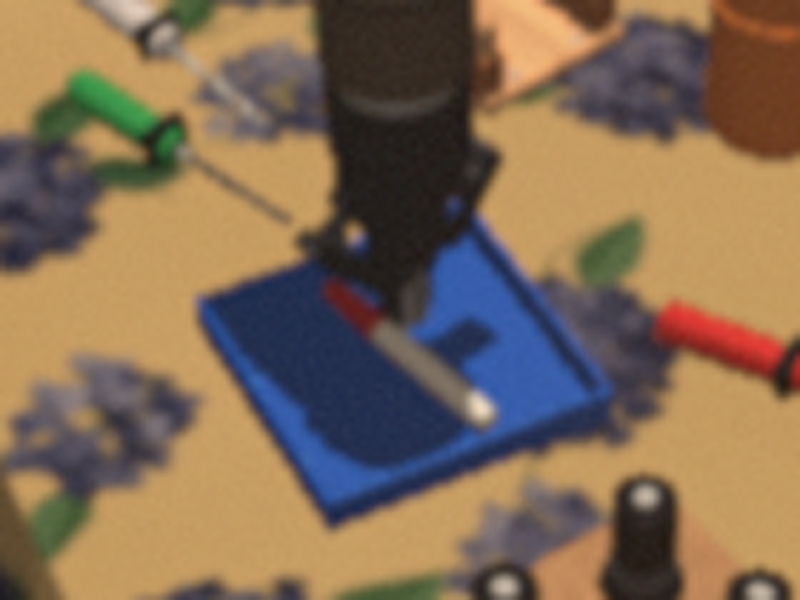

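```bash
python3 - <<'E'
from h import *
d=get_image("side"); t=get_image("top")
P=[[.1845,-.5968,z] for z in (.1955,.2065,.24,.28)]
print(proj(d,P).round(1).tolist()); print(proj(t,P).round(1).tolist())
cv2.imwrite("pics/m3.png",np.hstack([cv2.resize(cv2.imread("pics/side0.png")[450:600,280:430],(400,400)),cv2.resize(cv2.imread("pics/top0.png")[440:560,660:780],(400,400))]))
print(proj(d,[[.4784,-.0365,z] for z in (.0065,.02,.03,.04,.05)]).round(1).tolist())
E
```

```text
[[241.5, 411.2], [241.2, 408.7], [240.2, 400.8], [239.0, 390.8]]
[[511.2, 341.0], [513.7, 341.9], [521.4, 344.9], [531.2, 348.7]]
[[262.7, 249.3], [262.6, 246.2], [262.5, 244.0], [262.4, 241.7], [262.3, 239.4]]
```

View pics/m3.png

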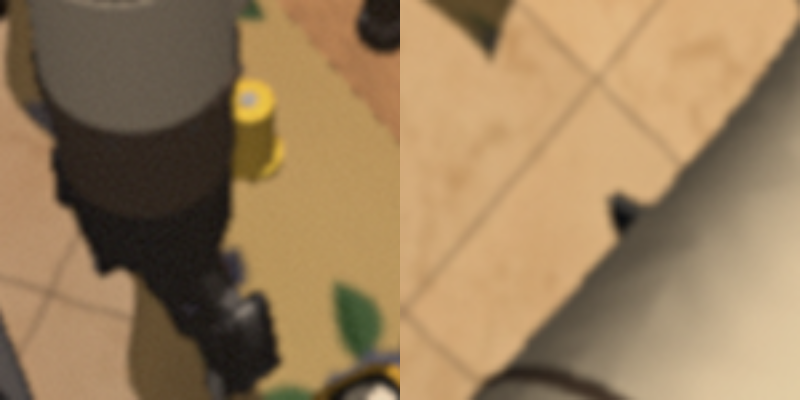

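The picture leaves it unclear whether the tips, near (410,315) in the crop, are behind the marker or above it. A careful touch on the tray floor beside the marker will show where they really are.

>>> {"fn": "play_rows", "kwargs": {"targets": [0, 0, 0, 0, 0, -40, 0, 0, 0, 0, 0, -35, 0, 0, 0, 0, 0, 0, -35, 0, 0, 0, 0, 0, 0, -5, 0, 0, 0, 0, 0, 0, 20, 0, 0, 0, 0, 0, 0, 20, 0, 0, 0, 0, 0, 0, 2, 0, 0, 0, 0, 0, 0, 0, 0, 0, 0, 0, 0, 0, 0, 0, 0, 0, 0, 0, 0, 0, 0, 0]}}

```text
t: 7.5
tool_pos: [0.5109, -0.0272, 0.0576]
tcp_rot: [[0.276, -0.961, 0.001], [-0.961, -0.276, 0.0], [0.0, -0.001, -1.0]]
ft_force: [-0.1, -0.4, 0.9]
opening: 0.003
finger_force: 0.0
```

>>> {"fn": "play_rows", "kwargs": {"targets": [0, 0, 0, 0, 0, 1, 0, 0, 0, 0, 0, 0, 1, 0, 0, 0, 0, 0, 0, 1, 0, 0, 0, 0, 0, 0, 1, 0, 0, 0, 0, 0, 0, 1, 0, 0, 0, 0, 0, 0, 1, 0, 0, 0, 0, 0, 0, 0, 0, 0, 0, 0, 0, 0, 0, 0, 0, 0, 0, 0, 0, 0, 0, 0, 0, 0, 0, 0, 0, 0]}}

```text
t: 8.5
tool_pos: [0.5102, -0.0274, 0.0516]
tcp_rot: [[0.275, -0.961, 0.0], [-0.961, -0.275, 0.0], [0.0, -0.0, -1.0]]
ft_force: [-0.5, 0.3, 0.1]
opening: -0.001
finger_force: 0.0
```

```bash
python3 - <<'E'
from h import *
s=ctrl.state();print(s['tool_pos'],s['ft_force'])
d=get_image("side");t=get_image("top"); p=s['tool_pos']-[0,0,.011]; a=proj(d,[p])[0];b=proj(t,[p])[0];print(a,b)
x,y=a.astype(int);u,v=b.astype(int)
cv2.imwrite("pics/m4.png",cv2.resize(d["image"][y-50:y+50,x-50:x+50],(600,600),interpolation=cv2.INTER_CUBIC))
E
```

```text
[ 0.51017627 -0.02737442  0.05158166] [-0.51265199  0.28349469  0.0790343 ]
[270.58135887 236.48213917] [292.37745205 223.64631318]
```

View pics/m4.png

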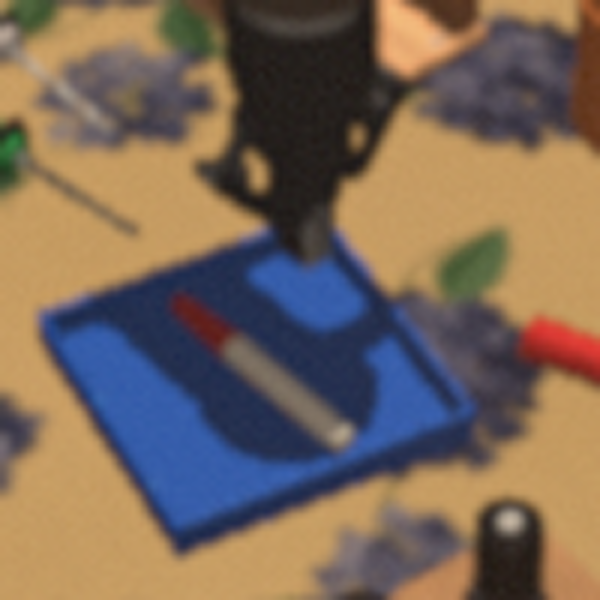

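The tip shows at crop (315,262), against (300,300) expected, so it looks about 28 mm higher or farther away than reported. I'll keep descending gently.

>>> {"fn": "play_rows", "kwargs": {"targets": [0, 0, 0, 0, 0, 6, 0, 0, 0, 0, 0, 0, 6, 0, 0, 0, 0, 0, 0, 6, 0, 0, 0, 0, 0, 0, 6, 0, 0, 0, 0, 0, 0, 4, 0, 0, 0, 0, 0, 0, 2, 0, 0, 0, 0, 0, 0, 2, 0, 0, 0, 0, 0, 0, 2, 0, 0, 0, 0, 0, 0, 0, 0, 0, 0, 0, 0, 0, 0, 0]}}

```text
t: 9.6
tool_pos: [0.5102, -0.0274, 0.0176]
tcp_rot: [[0.275, -0.961, 0.0], [-0.961, -0.275, 0.0], [0.0, -0.0, -1.0]]
ft_force: [-0.4, -0.5, 0.5]
opening: 0.003
finger_force: 0.0
```

>>> {"fn": "play_rows", "kwargs": {"targets": [0, 0, 0, 0, 0, 1, 0, 0, 0, 0, 0, 0, 1, 0, 0, 0, 0, 0, 0, 1, 0, 0, 0, 0, 0, 0, 1, 0, 0, 0, 0, 0, 0, 0, 0, 0, 0, 0, 0, 0, 0, 0, 0, 0, 0, 0, 0, 0, 0, 0, 0, 0, 0, 0, 0, 0, 0, 0, 0, 0, 0, 0, 0, 0, 0, 0, 0, 0, 0, 0]}}

```text
t: 10.6
tool_pos: [0.5102, -0.0273, 0.0136]
tcp_rot: [[0.275, -0.961, 0.0], [-0.961, -0.275, 0.0], [-0.0, -0.0, -1.0]]
ft_force: [-0.5, 0.1, -0.1]
opening: 0.0
finger_force: 0.0
```

```bash
python3 - <<'E'
from h import *
s=ctrl.state();print(s['tool_pos'],s['ft_force'])
d=get_image("side"); p=s['tool_pos']-[0,0,.011]; a=proj(d,[p])[0]; print(a)
x,y=a.astype(int)
cv2.imwrite("pics/m5.png",cv2.resize(d["image"][y-40:y+40,x-40:x+40],(600,600),interpolation=cv2.INTER_CUBIC))
E
```

```text
[ 0.51016731 -0.02734955  0.01355298] [-0.4991622   0.10895696 -0.08657357]
[270.74783818 245.04600501]
```

View pics/m5.png

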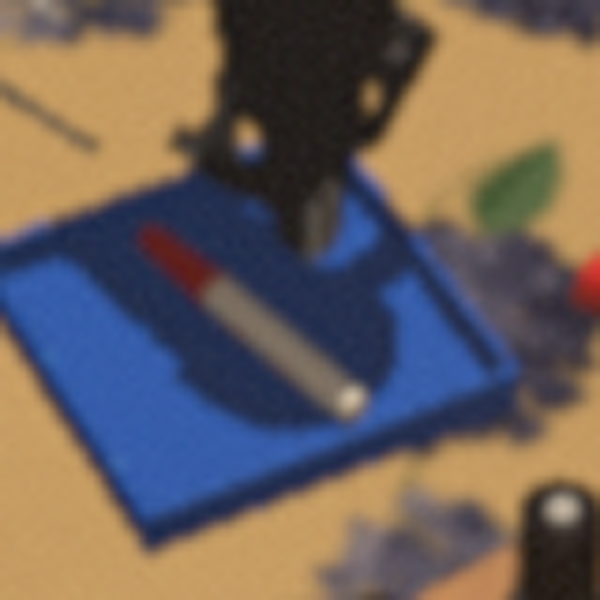

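The tips are nominally below the floor, yet nothing touches: the tip is at crop (315,260), about 5 px above its projection. I'll keep lowering by millimetres.

>>> {"fn": "play_rows", "kwargs": {"targets": [0, 0, 0, 0, 0, 2, 0, 0, 0, 0, 0, 0, 2, 0, 0, 0, 0, 0, 0, 2, 0, 0, 0, 0, 0, 0, 1, 0, 0, 0, 0, 0, 0, 1, 0, 0, 0, 0, 0, 0, 1, 0, 0, 0, 0, 0, 0, 1, 0, 0, 0, 0, 0, 0, 0, 0, 0, 0, 0, 0, 0, 0, 0, 0, 0, 0, 0, 0, 0, 0]}}

```text
t: 11.65
tool_pos: [0.5102, -0.0274, 0.0036]
tcp_rot: [[0.275, -0.961, 0.0], [-0.961, -0.275, 0.0], [0.0, -0.0, -1.0]]
ft_force: [0.6, -0.6, 0.7]
opening: -0.001
finger_force: 0.0
```

>>> {"fn": "play_rows", "kwargs": {"targets": [0, 0, 0, 0, 0, 1, 0, 0, 0, 0, 0, 0, 1, 0, 0, 0, 0, 0, 0, 1, 0, 0, 0, 0, 0, 0, 1, 0, 0, 0, 0, 0, 0, 1, 0, 0, 0, 0, 0, 0, 0, 0, 0, 0, 0, 0, 0, 0, 0, 0, 0, 0, 0, 0, 0, 0, 0, 0, 0, 0, 0, 0, 0, 0, 0, 0, 0, 0, 0, 0]}}

```text
t: 12.65
tool_pos: [0.5101, -0.0274, -0.0014]
tcp_rot: [[0.275, -0.961, 0.0], [-0.961, -0.275, 0.0], [-0.0, -0.0, -1.0]]
ft_force: [1.1, 0.5, -0.4]
opening: -0.005
finger_force: 0.0
```

>>> {"fn": "play_rows", "kwargs": {"targets": [0, 0, 0, 0, 0, 1, 0, 0, 0, 0, 0, 0, 1, 0, 0, 0, 0, 0, 0, 1, 0, 0, 0, 0, 0, 0, 1, 0, 0, 0, 0, 0, 0, 1, 0, 0, 0, 0, 0, 0, 0, 0, 0, 0, 0, 0, 0, 0, 0, 0, 0, 0, 0, 0, 0, 0, 0, 0, 0, 0, 0, 0, 0, 0, 0, 0, 0, 0, 0, 0]}}

```text
t: 13.65
tool_pos: [0.5102, -0.0274, -0.0064]
tcp_rot: [[0.275, -0.961, 0.0], [-0.961, -0.275, 0.0], [0.0, -0.0, -1.0]]
ft_force: [1.0, 0.7, 1.4]
opening: 0.0
finger_force: 0.0
```

>>> {"fn": "play_rows", "kwargs": {"targets": [0, 0, 0, 0, 0, 1, 0, 0, 0, 0, 0, 0, 1, 0, 0, 0, 0, 0, 0, 1, 0, 0, 0, 0, 0, 0, 1, 0, 0, 0, 0, 0, 0, 0, 0, 0, 0, 0, 0, 0, 0, 0, 0, 0, 0, 0, 0, 0, 0, 0, 0, 0, 0, 0, 0, 0, 0, 0, 0, 0, 0, 0, 0, 0, 0, 0, 0, 0, 0, 0]}}

```text
t: 14.65
tool_pos: [0.5101, -0.0274, -0.0105]
tcp_rot: [[0.275, -0.961, 0.0], [-0.961, -0.275, 0.0], [-0.0, -0.0, -1.0]]
ft_force: [-0.3, -0.3, 0.4]
opening: -0.003
finger_force: 0.0
```

```bash
python3 - <<'E'
from h import *
s=ctrl.state();print(s['tool_pos'],s['ft_force'],s['joint_pos'])
d=get_image("side"); p=s['tool_pos']-[0,0,.011]; a=proj(d,[p])[0]; print(a)
x,y=270,241
cv2.imwrite("pics/m6.png",cv2.resize(d["image"][y-40:y+40,x-40:x+40],(600,600),interpolation=cv2.INTER_CUBIC))
E
```

```text
[ 0.51014474 -0.02736557 -0.01046065] [-0.30596584 -0.26390761  0.38507459] [ 1.51569640e+01  2.68536574e+01 -3.00943791e+01 -5.79937902e-04
 -3.30479789e+01  8.27688229e-01]
[270.84979114 250.32275711]
```

View pics/m6.png

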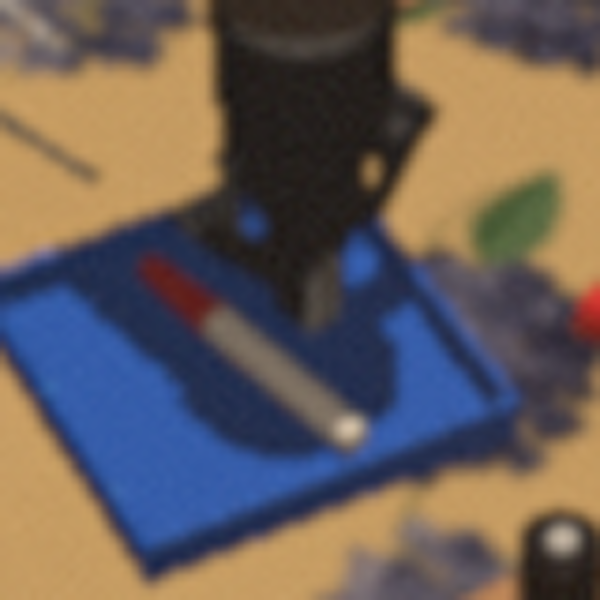

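The tip is now at crop (318,328), next to where the floor should be, and there's still no contact force. A few more millimetres should settle it.

>>> {"fn": "play_rows", "kwargs": {"targets": [0, 0, 0, 0, 0, 1, 0, 0, 0, 0, 0, 0, 1, 0, 0, 0, 0, 0, 0, 1, 0, 0, 0, 0, 0, 0, 0, 0, 0, 0, 0, 0, 0, 0, 0, 0, 0, 0, 0, 0, 0, 0, 0, 0, 0, 0, 0, 0, 0, 0, 0, 0, 0, 0, 0, 0, 0, 0, 0, 0, 0, 0, 0, 0, 0, 0, 0, 0, 0, 0]}}

```text
t: 15.7
tool_pos: [0.5101, -0.0274, -0.0135]
tcp_rot: [[0.275, -0.961, 0.0], [-0.961, -0.275, 0.0], [-0.0, -0.0, -1.0]]
ft_force: [0.5, 0.9, 0.3]
opening: 0.003
finger_force: 0.0
```

>>> {"fn": "play_rows", "kwargs": {"targets": [0, 0, 0, 0, 0, 1, 0, 0, 0, 0, 0, 0, 1, 0, 0, 0, 0, 0, 0, 1, 0, 0, 0, 0, 0, 0, 0, 0, 0, 0, 0, 0, 0, 0, 0, 0, 0, 0, 0, 0, 0, 0, 0, 0, 0, 0, 0, 0, 0, 0, 0, 0, 0, 0, 0, 0, 0, 0, 0, 0, 0, 0, 0, 0, 0, 0, 0, 0, 0, 0]}}

```text
t: 16.7
tool_pos: [0.5102, -0.0274, -0.0164]
tcp_rot: [[0.275, -0.961, 0.0], [-0.961, -0.275, -0.0], [0.0, -0.0, -1.0]]
ft_force: [-0.3, -0.4, 0.3]
opening: -0.005
finger_force: 0.0
```

>>> {"fn": "play_rows", "kwargs": {"targets": [0, 0, 0, 0, 0, 1, 0, 0, 0, 0, 0, 0, 1, 0, 0, 0, 0, 0, 0, 1, 0, 0, 0, 0, 0, 0, 0, 0, 0, 0, 0, 0, 0, 0, 0, 0, 0, 0, 0, 0, 0, 0, 0, 0, 0, 0, 0, 0, 0, 0, 0, 0, 0, 0, 0, 0, 0, 0, 0, 0, 0, 0, 0, 0, 0, 0, 0, 0, 0, 0]}}

```text
t: 17.7
tool_pos: [0.5102, -0.0274, -0.0187]
tcp_rot: [[0.276, -0.961, 0.0], [-0.961, -0.276, -0.0], [0.0, -0.0, -1.0]]
ft_force: [-2.6, -0.2, 6.8]
opening: 0.0
finger_force: 3.4
```

>>> {"fn": "play_rows", "kwargs": {"targets": [0, 0, 0, 0, 0, 1, 0, 0, 0, 0, 0, 0, 1, 0, 0, 0, 0, 0, 0, 0, 0, 0, 0, 0, 0, 0, 0, 0, 0, 0, 0, 0, 0, 0, 0, 0, 0, 0, 0, 0, 0, 0, 0, 0, 0, 0, 0, 0, 0, 0, 0, 0, 0, 0, 0, 0, 0, 0, 0, 0, 0, 0, 0, 0, 0, 0, 0, 0, 0, 0]}}

```text
t: 18.7
tool_pos: [0.5102, -0.0274, -0.0188]
tcp_rot: [[0.277, -0.961, 0.0], [-0.961, -0.277, -0.0], [0.001, -0.0, -1.0]]
ft_force: [-6.8, 0.9, 21.3]
opening: -0.001
finger_force: 10.8
```

```bash
python3 - <<'E'
from h import *
s=ctrl.state();print(s['tool_pos'],s['ft_force'],s['joint_pos'])
d=get_image("side");t=get_image("top")
x,y=270,241
cv2.imwrite("pics/m7.png",np.hstack([cv2.resize(d["image"][y-40:y+40,x-40:x+40],(400,400),interpolation=cv2.INTER_CUBIC),cv2.resize(t["image"][180:300,220:340],(400,400),interpolation=cv2.INTER_CUBIC)]))
E
```

```text
[ 0.51018704 -0.02737585 -0.01879745] [-6.78070196  0.94376548 21.28937137] [ 15.17549649  27.67299982 -30.47110168   0.05954772 -31.83532643
   0.827542  ]
```

View pics/m7.png

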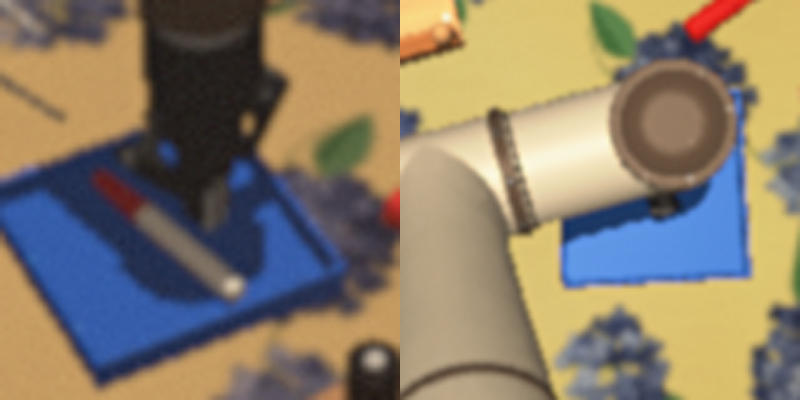

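The shut tips touched the floor at a reported TCP z of -0.0187, where 0.016 was expected, so the real tips stand 35 mm higher than reported. Laterally the tip at pane (208,222) agrees with the pose. I'll build that into the planner and retry.

```bash
sed -i 's/p=np.array(s\["tool_pos"\]); R/p=np.array(s["tool_pos"])+[0,0,.035]; R/' plan.py; python3 plan.py "0.510 -0.0274 0.07 196 0.6 3" "0.479 -0.0366 0.06 196 0.6 3" "0.479 -0.0366 0.018 196 0.6 4"
```

```text
t 18.8 pos [ 0.5102 -0.0274  0.0162] psi 196.1 j6 1 tilt 0.0 open -0.00 F 10.8
[0,0,0,0,0,-18,0.6,0,0,0.001,0,0,-18,0.6,0,0,0,0,0,-18,0.6,0,0,0,0,11,3,0.6,0,0,0,0,11,4,0.6,0,0,0,0,11,3,0.6,0,0,0,0,0,11,0.6,0,0,0,0,0,10,0.6,0,0,0,0,0,11,0.6,0,0,0,0,0,10,0.6]
```

>>> {"fn": "play_rows", "kwargs": {"targets": [0, 0, 0, 0, 0, -18, 0.6, 0, 0, 0, 0, 0, -18, 0.6, 0, 0, 0, 0, 0, -18, 0.6, 0, 0, 0, 0, 11, 3, 0.6, 0, 0, 0, 0, 11, 4, 0.6, 0, 0, 0, 0, 11, 3, 0.6, 0, 0, 0, 0, 0, 11, 0.6, 0, 0, 0, 0, 0, 10, 0.6, 0, 0, 0, 0, 0, 11, 0.6, 0, 0, 0, 0, 0, 7, 0.6]}}

```text
t: 19.8
tool_pos: [0.478, -0.0365, -0.0182]
tcp_rot: [[0.275, -0.961, -0.002], [-0.961, -0.275, -0.001], [-0.0, 0.002, -1.0]]
ft_force: [-0.0, 0.3, -0.1]
opening: 0.602
finger_force: 0.0
```

>>> {"fn": "play_rows", "kwargs": {"targets": [0, 0, 0, 0, 0, 0, 0.6, 0, 0, 0, 0, 0, 0, 0, 0, 0, 0, 0, 0, 0, 0, 0, 0, 0, 0, 0, 0, 0, 0, 0, 0, 0, 0, 0, 0, 0, 0, 0, 0, 0, 0, 0, 0, 0, 0, 0, 0, 0, 0, 0, 0, 0, 0, 0, 0, 0, 0, 0, 0, 0, 0, 0, 0, 0, 0, 0, 0, 0, 0, 0], "squeeze": 40}}

```text
t: 20.8
tool_pos: [0.479, -0.0363, -0.016]
tcp_rot: [[0.276, -0.961, 0.001], [-0.961, -0.276, 0.0], [0.0, -0.001, -1.0]]
ft_force: [-0.5, 0.5, 5.0]
opening: 0.16
finger_force: 39.6
```

```bash
python3 plan.py "0.479 -0.0366 0.11 196 0 3" "0.6433 0.1851 0.13 285.7 0 13"
```

```text
t 20.8 pos [ 0.479  -0.0363  0.019 ] psi 196.0 j6 1 tilt 0.1 open 0.16 F 39.6
[0,0,0,0,0,-30,0,0,0,0,0,0,-31,0,0,0,0,0,0,-30,0,0,0,-0.12,-13,-17,-2,0,0,0,-0.121,-11,-18,-1,0,0,0,-0.12,-8,-19,-2,0,0,0,-0.121,-6,-21,-1,0,0,0,-0.12,-4,-21,-2,0,0,0,-0.12,-1,-21,-1,0,0,0,-0.121,1,-21,-2,0]
[0,0,-0.12,4,-21,-1,0,0,0,-0.121,7,-20,-2,0,0,0,-0.12,9,-19,-1,0,0,0,-0.121,11,-18,-2,0,0,0,-0.12,13,-17,-1,0,0,0,-0.12,15,-15,-2,0,0,0,0,0,0,0,0,0,0,0,0,0,0,0,0,0,0,0,0,0,0,0,0,0,0,0,0,0]
```

>>> {"fn": "play_rows", "kwargs": {"targets": [0, 0, 0, 0, 0, -30, 0, 0, 0, 0, 0, 0, -31, 0, 0, 0, 0, 0, 0, -30, 0, 0, 0, -0.12, -13, -17, -2, 0, 0, 0, -0.121, -11, -18, -1, 0, 0, 0, -0.12, -8, -19, -2, 0, 0, 0, -0.121, -6, -21, -1, 0, 0, 0, -0.12, -4, -21, -2, 0, 0, 0, -0.12, -1, -21, -1, 0, 0, 0, -0.121, 1, -21, -2, 0]}}

```text
t: 21.8
tool_pos: [0.566, 0.0833, 0.0846]
tcp_rot: [[0.903, -0.43, -0.002], [-0.43, -0.903, -0.001], [-0.002, 0.001, -1.0]]
ft_force: [0.2, -0.3, -0.1]
opening: 0.165
finger_force: 39.2
```

>>> {"fn": "play_rows", "kwargs": {"targets": [0, 0, -0.12, 4, -21, -1, 0, 0, 0, -0.121, 7, -20, -2, 0, 0, 0, -0.12, 9, -19, -1, 0, 0, 0, -0.121, 11, -18, -2, 0, 0, 0, -0.12, 13, -17, -1, 0, 0, 0, -0.12, 15, -15, -2, 0, 0, 0, 0, 0, 0, 0, 0, 0, 0, 0, 0, 0, 0, 0, 0, 0, 0, 0, 0, 0, 0, 0, 0, 0, 0, 0, 0, 0]}}

```text
t: 22.8
tool_pos: [0.6418, 0.1842, 0.0943]
tcp_rot: [[0.963, 0.269, -0.001], [0.269, -0.963, -0.0], [-0.001, 0.0, -1.0]]
ft_force: [-0.3, -0.3, -0.0]
opening: 0.164
finger_force: 39.2
```

```bash
python3 plan.py "0.6433 0.1851 0.075 285.7 0 4" "0.6433 0.1851 0.060 285.7 0 3"
```

```text
t 22.8 pos [0.6418 0.1842 0.1293] psi 285.6 j6 76 tilt 0.1 open 0.16 F 39.2
[0,0,-0.001,0,0,14,0,0,0,0,1,0,13,0,0,0,-0.001,0,0,14,0,0,0,0,1,0,13,0,0,0,0,0,0,5,0,0,0,0,0,0,5,0,0,0,0,0,0,5,0,0,0,0,0,0,0,0,0,0,0,0,0,0,0,0,0,0,0,0,0,0]
```

>>> {"fn": "play_rows", "kwargs": {"targets": [0, 0, 0, 0, 0, 14, 0, 0, 0, 0, 1, 0, 13, 0, 0, 0, 0, 0, 0, 14, 0, 0, 0, 0, 1, 0, 13, 0, 0, 0, 0, 0, 0, 5, 0, 0, 0, 0, 0, 0, 5, 0, 0, 0, 0, 0, 0, 4, 0, 0, 0, 0, 0, 0, 0, 0, 0, 0, 0, 0, 0, 0, 0, 0, 0, 0, 0, 0, 0, 0]}}

```text
t: 23.8
tool_pos: [0.6448, 0.1858, 0.0271]
tcp_rot: [[0.963, 0.27, 0.001], [0.27, -0.963, 0.001], [0.001, -0.0, -1.0]]
ft_force: [0.1, -0.5, -0.3]
opening: 0.167
finger_force: 39.2
```

>>> {"fn": "play_rows", "kwargs": {"targets": [0, 0, 0, 0, 0, 1, 0, 0, 0, 0, 0, 0, 1, 0, 0, 0, 0, 0, 0, 1, 0, 0, 0, 0, 0, 0, 1, 0, 0, 0, 0, 0, 0, 0, 0, 0, 0, 0, 0, 0, 0, 0, 0, 0, 0, 0, 0, 0, 0, 0, 0, 0, 0, 0, 0, 0, 0, 0, 0, 0, 0, 0, 0, 0, 0, 0, 0, 0, 0, 0]}}

```text
t: 24.8
tool_pos: [0.6445, 0.1856, 0.0229]
tcp_rot: [[0.963, 0.27, 0.0], [0.27, -0.963, 0.0], [0.0, 0.0, -1.0]]
ft_force: [-2.2, -0.4, 5.2]
opening: 0.162
finger_force: 39.7
```

Contact came within about 1 mm of the prediction, so the 35 mm offset holds here too. Now I'll release, rise and look.

>>> {"fn": "play_rows", "kwargs": {"targets": [0, 0, 0, 0, 0, 0, 0.42, 0, 0, 0, 0, 0, 0, 0.42, 0, 0, 0, 0, 0, 0, 0.42, 0, 0, 0, 0, 0, 0, 0.42, 0, 0, 0, 0, 0, 0, 0.42, 0, 0, 0, 0, 0, -25, 0.42, 0, 0, 0, 0, 0, -40, 0.42, 0, 0, 0, 0, 0, -40, 0.42, 0, 0, 0, 0, 0, -20, 0.42, 0, 0, 0, 0, 0, 0, 0.42]}}

```text
t: 25.8
tool_pos: [0.6467, 0.1865, 0.1522]
tcp_rot: [[0.963, 0.27, 0.008], [0.27, -0.963, 0.003], [0.009, -0.001, -1.0]]
ft_force: [0.4, -0.5, 0.4]
opening: 0.423
finger_force: 0.0
```

```bash
cat > drv.py <<'E'
# driver / marker poses by colour; side view for a quick check
from meas import *
def run():
    for view in("top","side"):
        d=get_image(view); im=d["image"]; hsv=cv2.cvtColor(im,cv2.COLOR_BGR2HSV); H,S,V=[hsv[...,i].astype(int) for i in range(3)]
        for nm,m in (("green",(H>48)&(H<78)&(S>150)&(V>80)),("red",((H<5)|(H>174))&(S>170)&(V>90))):
            for c,s,l in blobs(m,12):
                yy,xx=np.nonzero(l); P=onz(d,np.c_[xx,yy],.013)[:,:2]; ctr=P.mean(0)
                if not(.3<ctr[0]<.8 and -.25<ctr[1]<.5): continue
                u,sv,vt=np.linalg.svd(P-ctr); print(view,nm,"n",s[4],"W",ctr.round(3),"yaw",round(np.degrees(np.arctan2(vt[0,1],vt[0,0])),1),"len",np.ptp((P-ctr)@vt[0]).round(3))
run()
E
python3 drv.py; python3 plan.py "0.6472 -0.1154 0.12 214.5 0.6 10"
```

```text
top green n 83 W [0.403 0.223] yaw 113.8 len 0.067
top red n 151 W [ 0.636 -0.102] yaw 127.3 len 0.077
top red n 50 W [0.607 0.178] yaw -163.4 len 0.039
side green n 29 W [0.419 0.449] yaw -37.6 len 0.07
side red n 22 W [0.616 0.211] yaw -162.1 len 0.042
side red n 123 W [ 0.637 -0.1  ] yaw -54.2 len 0.069
side red n 16 W [ 0.666 -0.137] yaw -131.1 len 0.026
t 25.9 pos [0.6441 0.1856 0.1824] psi 285.6 j6 76 tilt 0.0 open 0.42 F 0.0
[0,0,0.124,-8,29,6,0.6,0,0,0.124,-4,30,6,0.6,0,0,0.124,0,30,7,0.6,0,0,0.125,3,30,6,0.6,0,0,0.124,7,29,6,0.6,0,0,0.124,10,28,6,0.6,0,0,0.124,14,27,7,0.6,0,0,0.124,18,25,6,0.6,0,0,0.124,20,22,6,0.6,0,0,0.125,22,20,6,0.6]
```

>>> {"fn": "play_rows", "kwargs": {"targets": [0, 0, 0.124, -8, 29, 6, 0.6, 0, 0, 0.124, -4, 30, 6, 0.6, 0, 0, 0.124, 0, 30, 7, 0.6, 0, 0, 0.125, 3, 30, 6, 0.6, 0, 0, 0.124, 7, 29, 6, 0.6, 0, 0, 0.124, 10, 28, 6, 0.6, 0, 0, 0.124, 14, 27, 7, 0.6, 0, 0, 0.124, 18, 25, 6, 0.6, 0, 0, 0.124, 20, 22, 6, 0.6, 0, 0, 0.125, 22, 20, 6, 0.6]}}

```text
t: 26.9
tool_pos: [0.6459, -0.1163, 0.0829]
tcp_rot: [[0.562, -0.827, -0.004], [-0.827, -0.562, 0.0], [-0.002, 0.003, -1.0]]
ft_force: [0.5, -0.2, 0.6]
opening: 0.602
finger_force: 0.0
```

```bash
python3 plan.py "0.6472 -0.1154 0.05 214.5 0.6 4" "0.6472 -0.1154 0.017 214.5 0.6 4"
```

```text
t 26.9 pos [ 0.6459 -0.1163  0.1179] psi 214.2 j6 30 tilt 0.2 open 0.60 F 0.0
[0,0,-0.001,0,0,17,0.6,0,0,-0.002,0,-1,17,0.6,0,0,-0.001,0,0,17,0.6,0,0,-0.002,0,-1,17,0.6,0,0,0,0,0,8,0.6,0,0,0,0,0,8,0.6,0,0,0,0,0,9,0.6,0,0,0,0,0,8,0.6,0,0,0,0,0,0,0.6,0,0,0,0,0,0,0.6]
```

>>> {"fn": "play_rows", "kwargs": {"targets": [0, 0, 0, 0, 0, 17, 0.6, 0, 0, 0, 0, 0, 17, 0.6, 0, 0, 0, 0, 0, 17, 0.6, 0, 0, 0, 0, 0, 17, 0.6, 0, 0, 0, 0, 0, 9, 0.6, 0, 0, 0, 0, 0, 9, 0.6, 0, 0, 0, 0, 0, 9, 0.6, 0, 0, 0, 0, 0, 8, 0.6, 0, 0, 0, 0, 0, 0, 0.6, 0, 0, 0, 0, 0, 0, 0.6]}}

```text
t: 27.9
tool_pos: [0.6476, -0.1151, -0.0173]
tcp_rot: [[0.566, -0.824, 0.0], [-0.824, -0.566, -0.0], [0.0, -0.0, -1.0]]
ft_force: [-1.0, 0.3, 0.5]
opening: 0.602
finger_force: 0.0
```

>>> {"fn": "play_rows", "kwargs": {"targets": [0, 0, 0, 0, 0, 0, 0, 0, 0, 0, 0, 0, 0, 0, 0, 0, 0, 0, 0, 0, 0, 0, 0, 0, 0, 0, 0, 0, 0, 0, 0, 0, 0, 0, 0, 0, 0, 0, 0, 0, 0, 0, 0, 0, 0, 0, 0, 0, 0, 0, 0, 0, 0, 0, 0, 0, 0, 0, 0, 0, 0, 0, 0, 0, 0, 0, 0, 0, 0, 0], "squeeze": 70}}

```text
t: 28.9
tool_pos: [0.648, -0.1151, -0.0164]
tcp_rot: [[0.567, -0.824, 0.002], [-0.824, -0.567, -0.0], [0.001, -0.001, -1.0]]
ft_force: [-0.6, 0.6, 4.9]
opening: 0.263
finger_force: 69.1
```

```bash
python3 plan.py "0.6472 -0.1154 0.14 214.5 0 4" "0.6155 0.2396 0.14 285.7 0 13"
```

```text
t 28.9 pos [ 0.648  -0.1151  0.0186] psi 214.5 j6 31 tilt 0.1 open 0.26 F 69.1
[0,0,0,0,0,-30,0,0,0,0,0,0,-31,0,0,0,0,0,1,-30,0,0,0,0,0,0,-30,0,0,0,-0.096,-24,-13,0,0,0,0,-0.095,-22,-16,0,0,0,0,-0.096,-21,-18,0,0,0,0,-0.095,-19,-20,0,0,0,0,-0.096,-18,-21,0,0,0,0,-0.095,-15,-23,0,0]
[0,0,-0.096,-12,-24,0,0,0,0,-0.096,-11,-26,0,0,0,0,-0.095,-8,-26,0,0,0,0,-0.096,-5,-27,0,0,0,0,-0.095,-3,-27,0,0,0,0,-0.096,0,-28,0,0,0,0,-0.095,2,-27,0,0,0,0,0,0,0,0,0,0,0,0,0,0,0,0,0,0,0,0,0,0,0]
```

>>> {"fn": "play_rows", "kwargs": {"targets": [0, 0, 0, 0, 0, -30, 0, 0, 0, 0, 0, 0, -31, 0, 0, 0, 0, 0, 1, -30, 0, 0, 0, 0, 0, 0, -30, 0, 0, 0, -0.096, -24, -13, 0, 0, 0, 0, -0.095, -22, -16, 0, 0, 0, 0, -0.096, -21, -18, 0, 0, 0, 0, -0.095, -19, -20, 0, 0, 0, 0, -0.096, -18, -21, 0, 0, 0, 0, -0.095, -15, -23, 0, 0]}}

```text
t: 29.9
tool_pos: [0.6307, 0.0495, 0.1026]
tcp_rot: [[0.924, -0.382, -0.002], [-0.382, -0.924, 0.0], [-0.001, 0.0, -1.0]]
ft_force: [1.1, 0.1, -1.0]
opening: 0.259
finger_force: 68.7
```

>>> {"fn": "play_rows", "kwargs": {"targets": [0, 0, -0.096, -12, -24, 0, 0, 0, 0, -0.096, -11, -26, 0, 0, 0, 0, -0.095, -8, -26, 0, 0, 0, 0, -0.096, -5, -27, 0, 0, 0, 0, -0.095, -3, -27, 0, 0, 0, 0, -0.096, 0, -28, 0, 0, 0, 0, -0.095, 2, -27, 0, 0, 0, 0, 0, 0, 0, 0, 0, 0, 0, 0, 0, 0, 0, 0, 0, 0, 0, 0, 0, 0, 0]}}

```text
t: 30.9
tool_pos: [0.6142, 0.2388, 0.1029]
tcp_rot: [[0.963, 0.269, -0.001], [0.269, -0.963, -0.001], [-0.001, 0.0, -1.0]]
ft_force: [-0.6, 0.3, 0.7]
opening: 0.263
finger_force: 68.8
```

```bash
python3 plan.py "0.6155 0.2396 0.062 285.7 0 4"; python3 drv.py
```

```text
t 30.9 pos [0.6142 0.2388 0.1379] psi 285.6 j6 70 tilt 0.1 open 0.26 F 68.8
[0,0,-0.001,0,0,19,0,0,0,0,1,0,19,0,0,0,-0.001,0,0,19,0,0,0,0,1,0,19,0,0,0,0,0,0,0,0,0,0,0,0,0,0,0,0,0,0,0,0,0,0,0,0,0,0,0,0,0,0,0,0,0,0,0,0,0,0,0,0,0,0,0]
top green n 111 W [0.404 0.222] yaw -65.4 len 0.067
top red n 118 W [0.598 0.25 ] yaw -166.7 len 0.049
top red n 48 W [0.607 0.178] yaw -163.5 len 0.04
side green n 27 W [0.417 0.45 ] yaw -35.7 len 0.059
side red n 64 W [0.652 0.38 ] yaw -151.3 len 0.061
side red n 34 W [0.614 0.211] yaw -159.6 len 0.045
```

Red is held in line with bay 2, so I'll lower it, release and rise. Green is next.

>>> {"fn": "play_rows", "kwargs": {"targets": [0, 0, 0, 0, 0, 19, 0, 0, 0, 0, 1, 0, 19, 0, 0, 0, 0, 0, 0, 19, 0, 0, 0, 0, 0, 0, 18, 0, 0, 0, 0, 0, 0, 2, 0, 0, 0, 0, 0, 0, 1, 0, 0, 0, 0, 0, 0, 1, 0, 0, 0, 0, 0, 0, 0, 0, 0, 0, 0, 0, 0, 0, 0, 0, 0, 0, 0, 0, 0, 0]}}

```text
t: 32.0
tool_pos: [0.6157, 0.2401, 0.0252]
tcp_rot: [[0.963, 0.27, 0.001], [0.27, -0.963, 0.001], [0.001, -0.0, -1.0]]
ft_force: [0.3, -0.5, -0.6]
opening: 0.261
finger_force: 68.8
```

>>> {"fn": "play_rows", "kwargs": {"targets": [0, 0, 0, 0, 0, 0, 0.47, 0, 0, 0, 0, 0, 0, 0.47, 0, 0, 0, 0, 0, 0, 0.47, 0, 0, 0, 0, 0, 0, 0.47, 0, 0, 0, 0, 0, 0, 0.47, 0, 0, 0, 0, 0, -25, 0.47, 0, 0, 0, 0, 0, -40, 0.47, 0, 0, 0, 0, 0, -30, 0.47, 0, 0, 0, 0, 0, 0, 0.47, 0, 0, 0, 0, 0, 0, 0.47]}}

```text
t: 33.0
tool_pos: [0.6156, 0.2402, 0.1204]
tcp_rot: [[0.963, 0.27, 0.001], [0.27, -0.963, 0.001], [0.002, -0.001, -1.0]]
ft_force: [-0.5, -0.0, -0.5]
opening: 0.469
finger_force: 0.0
```

```bash
python3 plan.py "0.4137 0.2058 0.10 201.2 0.6 10" "0.4137 0.2058 0.019 201.2 0.6 6"
```

```text
t 33.0 pos [0.6156 0.2402 0.1554] psi 285.6 j6 70 tilt 0.1 open 0.47 F 0.0
[0,0,0.147,-20,-2,6,0.6,0,0,0.148,-21,1,5,0.6,0,0,0.147,-20,4,6,0.6,0,0,0.147,-19,6,5,0.6,0,0,0.148,-18,10,6,0.6,0,0,0.147,-17,12,5,0.6,0,0,0.148,-14,15,6,0.6,0,0,0.147,-13,16,5,0.6,0,0,0.147,-10,18,6,0.6,0,0,0.148,-7,19,5,0.6]
[0,0,0,0,0,14,0.6,0,0,0,0,0,13,0.6,0,0,0,0,0,14,0.6,0,0,0,0,0,13,0.6,0,0,0,0,0,14,0.6,0,0,0,0,0,13,0.6,0,0,0,0,0,0,0.6,0,0,0,0,0,0,0.6,0,0,0,0,0,0,0.6,0,0,0,0,0,0,0.6]
```

>>> {"fn": "play_rows", "kwargs": {"targets": [0, 0, 0.147, -20, -2, 6, 0.5, 0, 0, 0.148, -21, 1, 5, 0.5, 0, 0, 0.147, -20, 4, 6, 0.5, 0, 0, 0.147, -19, 6, 5, 0.5, 0, 0, 0.148, -18, 10, 6, 0.5, 0, 0, 0.147, -17, 12, 5, 0.5, 0, 0, 0.148, -14, 15, 6, 0.5, 0, 0, 0.147, -13, 16, 5, 0.5, 0, 0, 0.147, -10, 18, 6, 0.5, 0, 0, 0.148, -7, 19, 5, 0.5]}}

```text
t: 34.0
tool_pos: [0.4117, 0.2049, 0.063]
tcp_rot: [[0.356, -0.935, -0.002], [-0.935, -0.356, -0.002], [0.001, 0.003, -1.0]]
ft_force: [-0.5, 0.7, 0.1]
opening: 0.497
finger_force: 0.0
```

```bash
python3 plan.py "0.4137 0.2058 0.019 201.2 0.5 6"; python3 drv.py | grep -v red
```

```text
t 34.0 pos [0.4117 0.2049 0.098 ] psi 200.8 j6 -26 tilt 0.2 open 0.50 F 0.0
[0,0,-0.001,0,0,13,0.5,0,0,-0.001,0,-1,13,0.5,0,0,-0.001,0,0,14,0.5,0,0,-0.001,0,0,13,0.5,0,0,-0.001,0,-1,13,0.5,0,0,-0.001,0,0,13,0.5,0,0,0,0,0,0,0.5,0,0,0,0,0,0,0.5,0,0,0,0,0,0,0.5,0,0,0,0,0,0,0.5]
top green n 123 W [0.419 0.448] yaw 141.1 len 0.07
side green n 22 W [0.413 0.454] yaw -40.2 len 0.048
```

>>> {"fn": "play_rows", "kwargs": {"targets": [0, 0, 0, 0, 0, 14, 0.5, 0, 0, 0, 0, 0, 14, 0.5, 0, 0, 0, 0, 0, 13, 0.5, 0, 0, 0, 0, 0, 13, 0.5, 0, 0, 0, 0, 0, 13, 0.5, 0, 0, 0, 0, 0, 13, 0.5, 0, 0, 0, 0, 0, 0, 0.5, 0, 0, 0, 0, 0, 0, 0, 0, 0, 0, 0, 0, 0, 0, 0, 0, 0, 0, 0, 0, 0], "squeeze": 70}}

```text
t: 35.1
tool_pos: [0.4139, 0.2063, -0.015]
tcp_rot: [[0.362, -0.932, 0.001], [-0.932, -0.362, 0.001], [-0.001, -0.001, -1.0]]
ft_force: [-0.1, -0.4, -0.2]
opening: 0.264
finger_force: 68.5
```

>>> {"fn": "play_rows", "kwargs": {"targets": [0, 0, 0, 0, 0, 0, 0, 0, 0, 0, 0, 0, 0, 0, 0, 0, 0, 0, 0, 0, 0, 0, 0, 0, 0, 0, 0, 0, 0, 0, 0, 0, 0, 0, 0, 0, 0, 0, 0, 0, 0, 0, 0, 0, 0, 0, 0, 0, 0, -30, 0, 0, 0, 0, 0, 0, -40, 0, 0, 0, 0, 0, 0, -40, 0, 0, 0, 0, 0, 0, -10, 0]}}

```text
invalid input at $.targets: expected a multiple of 7 numbers
```

```bash
python3 plan.py  "0.5992 0.2974 0.14 285.7 0 13"
```

```text
t 35.1 pos [0.4139 0.2063 0.02  ] psi 201.2 j6 -25 tilt 0.1 open 0.26 F 68.5
[0,0,-0.113,-1,-16,-9,0,0,0,-0.114,0,-16,-9,0,0,0,-0.113,2,-15,-10,0,0,0,-0.114,4,-16,-9,0,0,0,-0.113,6,-15,-9,0,0,0,-0.114,7,-14,-9,0,0,0,-0.113,9,-13,-10,0,0,0,-0.113,10,-12,-9,0,0,0,-0.114,12,-11,-9,0,0,0,-0.113,13,-9,-9,0]
[0,0,-0.114,14,-8,-10,0,0,0,-0.113,14,-6,-9,0,0,0,-0.113,15,-5,-9,0,0,0,0,0,0,0,0,0,0,0,0,0,0,0,0,0,0,0,0,0,0,0,0,0,0,0,0,0,0,0,0,0,0,0,0,0,0,0,0,0,0,0,0,0,0,0,0,0,0]
```

>>> {"fn": "play_rows", "kwargs": {"targets": [0, 0, 0, 0, 0, -40, 0, 0, 0, 0, 0, 0, -40, 0, 0, 0, 0, 0, 0, -40, 0, 0, 0, -0.113, -1, -16, 0, 0, 0, 0, -0.114, 0, -16, 0, 0, 0, 0, -0.113, 2, -15, 0, 0, 0, 0, -0.114, 4, -16, 0, 0, 0, 0, -0.113, 6, -15, 0, 0, 0, 0, -0.114, 7, -14, 0, 0, 0, 0, -0.113, 9, -13, 0, 0]}}

```text
t: 36.1
tool_pos: [0.5136, 0.2554, 0.1047]
tcp_rot: [[0.92, -0.391, -0.0], [-0.391, -0.92, 0.0], [-0.0, -0.0, -1.0]]
ft_force: [0.2, 1.0, -0.7]
opening: 0.261
finger_force: 68.8
```

>>> {"fn": "play_rows", "kwargs": {"targets": [0, 0, -0.113, 10, -12, 0, 0, 0, 0, -0.114, 12, -11, 0, 0, 0, 0, -0.113, 13, -9, 0, 0, 0, 0, -0.114, 14, -8, 0, 0, 0, 0, -0.113, 14, -6, 0, 0, 0, 0, -0.113, 15, -5, 0, 0, 0, 0, 0, 0, 0, 0, 0, 0, 0, 0, 0, 0, 0, 0, 0, 0, 0, 0, 0, 0, 0, 0, 0, 0, 0, 0, 0, 0, 0, 0, 0]}}

```text
invalid input at $.targets: expected a multiple of 7 numbers
```

```bash
python3 plan.py "0.5992 0.2974 0.062 285.7 0 4"
```

```text
t 36.1 pos [0.5136 0.2554 0.1397] psi 247.0 j6 24 tilt 0.0 open 0.26 F 68.8
[0,0,-0.135,12,-14,16,0,0,0,-0.135,15,-13,15,0,0,0,-0.136,16,-11,16,0,0,0,-0.135,17,-8,15,0,0,0,-0.135,18,-6,16,0,0,0,0,0,0,0,0,0,0,0,0,0,0,0,0,0,0,0,0,0,0,0,0,0,0,0,0,0,0,0,0,0,0,0,0]
```

>>> {"fn": "play_rows", "kwargs": {"targets": [0, 0, -0.113, 10, -12, 0, 0, 0, 0, -0.114, 12, -11, 0, 0, 0, 0, -0.113, 13, -9, 0, 0, 0, 0, -0.114, 14, -8, 0, 0, 0, 0, -0.113, 14, -6, 0, 0, 0, 0, -0.113, 15, -5, 0, 0, 0, 0, 0, 0, 0, 0, 0, 0, 0, 0, 0, 0, 0, 0, 0, 0, 0, 0, 0, 0, 0, 0, 0, 0, 0, 0, 0, 0]}}

```text
t: 37.1
tool_pos: [0.5979, 0.2966, 0.1047]
tcp_rot: [[0.963, 0.269, -0.0], [0.269, -0.963, -0.0], [-0.0, -0.0, -1.0]]
ft_force: [-0.1, -0.2, -0.7]
opening: 0.261
finger_force: 68.9
```

```bash
python3 plan.py "0.5992 0.2974 0.062 285.7 0 4"
```

```text
t 37.1 pos [0.5979 0.2966 0.1397] psi 285.6 j6 65 tilt 0.0 open 0.26 F 68.9
[0,0,0,0,0,19,0,0,0,-0.001,1,0,20,0,0,0,0,0,0,19,0,0,0,0,0,0,20,0,0,0,0,0,0,0,0,0,0,0,0,0,0,0,0,0,0,0,0,0,0,0,0,0,0,0,0,0,0,0,0,0,0,0,0,0,0,0,0,0,0,0]
```

>>> {"fn": "play_rows", "kwargs": {"targets": [0, 0, 0, 0, 0, 19, 0, 0, 0, 0, 1, 0, 19, 0, 0, 0, 0, 0, 0, 19, 0, 0, 0, 0, 0, 0, 18, 0, 0, 0, 0, 0, 0, 2, 0, 0, 0, 0, 0, 0, 1, 0, 0, 0, 0, 0, 0, 1, 0, 0, 0, 0, 0, 0, 0, 0, 0, 0, 0, 0, 0, 0, 0, 0, 0, 0, 0, 0, 0, 0]}}

```text
t: 38.1
tool_pos: [0.5997, 0.2973, 0.0261]
tcp_rot: [[0.963, 0.27, 0.001], [0.27, -0.963, 0.001], [0.001, -0.0, -1.0]]
ft_force: [0.0, 0.0, -1.6]
opening: 0.26
finger_force: 68.9
```

>>> {"fn": "play_rows", "kwargs": {"targets": [0, 0, 0, 0, 0, 0, 0.45, 0, 0, 0, 0, 0, 0, 0.45, 0, 0, 0, 0, 0, 0, 0.45, 0, 0, 0, 0, 0, 0, 0.45, 0, 0, 0, 0, 0, 0, 0.45, 0, 0, 0, 0, 0, -25, 0.45, 0, 0, 0, 0, 0, -40, 0.45, 0, 0, 0, 0, 0, -30, 0.45, 0, 0, 0, 0, 0, 0, 0.45, 0, 0, 0, 0, 0, 0, 0.45]}}

```text
t: 39.1
tool_pos: [0.5996, 0.2974, 0.1214]
tcp_rot: [[0.963, 0.27, 0.001], [0.27, -0.963, 0.001], [0.002, -0.001, -1.0]]
ft_force: [0.1, 0.5, -1.7]
opening: 0.454
finger_force: 0.0
```

```bash
python3 drv.py; python3 plan.py "0.4446 0.296 0.10 195 0.6 11"; python3 - <<'E'
from meas import *
d=get_image("top");hsv=cv2.cvtColor(d["image"],cv2.COLOR_BGR2HSV); H,S,V=[hsv[...,i].astype(int) for i in range(3)]
for c,s,l in blobs((S<60)&(V>150),15):
    if abs(c[0]-178)<25 and abs(c[1]-248)<20:
        yy,xx=np.nonzero(l); P=onz(d,np.c_[xx,yy],.013)[:,:2]; print("white",c,s[4],P.mean(0).round(4))
E
```

```text
top green n 82 W [0.583 0.302] yaw -164.8 len 0.057
top green n 108 W [0.417 0.451] yaw 142.1 len 0.068
top red n 178 W [0.607 0.243] yaw -164.3 len 0.077
top red n 51 W [0.606 0.178] yaw -166.5 len 0.041
side green n 21 W [0.41  0.456] yaw -40.8 len 0.043
side red n 105 W [0.624 0.285] yaw -160.6 len 0.09
side red n 39 W [0.618 0.213] yaw -153.6 len 0.049
t 39.2 pos [0.5987 0.2966 0.1543] psi 285.6 j6 65 tilt 0.1 open 0.45 F 0.0
[0,0,0.144,-14,-4,5,0.6,0,0,0.144,-13,-2,5,0.6,0,0,0.143,-14,1,5,0.6,0,0,0.144,-14,2,5,0.6,0,0,0.144,-13,4,5,0.6,0,0,0.144,-13,7,5,0.6,0,0,0.144,-12,7,5,0.6,0,0,0.143,-10,10,4,0.6,0,0,0.144,-9,11,5,0.6,0,0,0.144,-7,12,5,0.6]
[0,0,0.144,-6,12,5,0.6,0,0,0,0,0,0,0.6,0,0,0,0,0,0,0.6,0,0,0,0,0,0,0.6,0,0,0,0,0,0,0.6,0,0,0,0,0,0,0.6,0,0,0,0,0,0,0.6,0,0,0,0,0,0,0.6,0,0,0,0,0,0,0.6,0,0,0,0,0,0,0.6]
white [183.4047619  247.21428571] 84 [0.4431 0.298 ]
white [194.4 244. ] 20 [0.4526 0.265 ]
```

>>> {"fn": "play_rows", "kwargs": {"targets": [0, 0, 0.144, -14, -4, 5, 0.55, 0, 0, 0.144, -13, -2, 5, 0.55, 0, 0, 0.143, -14, 1, 5, 0.55, 0, 0, 0.144, -14, 2, 5, 0.55, 0, 0, 0.144, -13, 4, 5, 0.55, 0, 0, 0.144, -13, 7, 5, 0.55, 0, 0, 0.144, -12, 7, 5, 0.55, 0, 0, 0.143, -10, 10, 4, 0.55, 0, 0, 0.144, -9, 11, 5, 0.55, 0, 0, 0.144, -7, 12, 5, 0.55]}}

```text
t: 40.25
tool_pos: [0.4581, 0.2954, 0.0702]
tcp_rot: [[0.389, -0.921, -0.002], [-0.921, -0.389, -0.002], [0.001, 0.002, -1.0]]
ft_force: [0.2, -0.2, -0.0]
opening: 0.551
finger_force: 0.0
```

>>> {"fn": "play_rows", "kwargs": {"targets": [0, 0, 0.144, -6, 12, 5, 0.55, 0, 0, 0, 0, 0, 10, 0.55, 0, 0, 0, 0, 0, 10, 0.55, 0, 0, 0, 0, 0, 10, 0.55, 0, 0, 0, 0, 0, 10, 0.55, 0, 0, 0, 0, 0, 10, 0.55, 0, 0, 0, 0, 0, 10, 0.55, 0, 0, 0, 0, 0, 0, 0.55, 0, 0, 0, 0, 0, 0, 0.55, 0, 0, 0, 0, 0, 0, 0.55]}}

```text
t: 41.25
tool_pos: [0.4462, 0.2971, 0.0069]
tcp_rot: [[0.259, -0.966, 0.001], [-0.966, -0.259, 0.001], [-0.0, -0.001, -1.0]]
ft_force: [-0.6, 1.2, 0.2]
opening: 0.553
finger_force: 0.0
```

```bash
python3 plan.py "0.4446 0.296 0.0195 195 0.55 3"
```

```text
t 41.2 pos [0.4462 0.2971 0.0419] psi 195.0 j6 -36 tilt 0.1 open 0.55 F 0.0
[0,0,0,0,1,7,0.55,0,0,0,0,0,8,0.55,0,0,0,1,1,7,0.55,0,0,0,0,0,0,0.55,0,0,0,0,0,0,0.55,0,0,0,0,0,0,0.55,0,0,0,0,0,0,0.55,0,0,0,0,0,0,0.55,0,0,0,0,0,0,0.55,0,0,0,0,0,0,0.55]
```

>>> {"fn": "play_rows", "kwargs": {"targets": [0, 0, 0, 0, 1, 7, 0.55, 0, 0, 0, 0, 0, 8, 0.55, 0, 0, 0, 1, 1, 7, 0.55, 0, 0, 0, 0, 0, 0, 0.55, 0, 0, 0, 0, 0, 0, 0, 0, 0, 0, 0, 0, 0, 0, 0, 0, 0, 0, 0, 0, 0, 0, 0, 0, 0, 0, 0, 0, 0, 0, 0, 0, 0, 0, 0, 0, 0, 0, 0, 0, 0, 0], "squeeze": 70}}

```text
t: 42.25
tool_pos: [0.4444, 0.2956, -0.0151]
tcp_rot: [[0.259, -0.966, 0.001], [-0.966, -0.259, 0.001], [-0.0, -0.001, -1.0]]
ft_force: [-0.8, -0.6, 2.3]
opening: 0.256
finger_force: 68.8
```

```bash
python3 plan.py "0.4446 0.296 0.14 195 0 3" "0.583 0.3552 0.14 285.7 0 13"
```

```text
t 42.2 pos [0.4444 0.2956 0.0199] psi 195.0 j6 -36 tilt 0.1 open 0.26 F 68.8
[0,0,0,0,0,-40,0,0,0,0,0,0,-40,0,0,0,0,0,0,-40,0,0,0,-0.122,-2,-11,0,0,0,0,-0.121,0,-12,0,0,0,0,-0.122,1,-12,0,0,0,0,-0.122,3,-11,0,0,0,0,-0.122,4,-11,0,0,0,0,-0.121,5,-10,0,0,0,0,-0.122,6,-10,0,0]
[0,0,-0.122,8,-9,0,0,0,0,-0.122,8,-8,0,0,0,0,-0.121,10,-6,0,0,0,0,-0.122,10,-6,0,0,0,0,-0.122,11,-4,0,0,0,0,-0.122,11,-3,0,0,0,0,0,0,0,0,0,0,0,0,0,0,0,0,0,0,0,0,0,0,0,0,0,0,0,0,0,0]
```

>>> {"fn": "play_rows", "kwargs": {"targets": [0, 0, 0, 0, 0, -40, 0, 0, 0, 0, 0, 0, -40, 0, 0, 0, 0, 0, 0, -40, 0, 0, 0, -0.122, -2, -11, 0, 0, 0, 0, -0.121, 0, -12, 0, 0, 0, 0, -0.122, 1, -12, 0, 0, 0, 0, -0.122, 3, -11, 0, 0, 0, 0, -0.122, 4, -11, 0, 0, 0, 0, -0.121, 5, -10, 0, 0, 0, 0, -0.122, 6, -10, 0, 0]}}

```text
t: 43.25
tool_pos: [0.5184, 0.3273, 0.1036]
tcp_rot: [[0.899, -0.437, -0.002], [-0.437, -0.899, -0.001], [-0.001, 0.002, -1.0]]
ft_force: [-0.1, -0.6, -1.9]
opening: 0.262
finger_force: 68.7
```

>>> {"fn": "play_rows", "kwargs": {"targets": [0, 0, -0.122, 8, -9, 0, 0, 0, 0, -0.122, 8, -8, 0, 0, 0, 0, -0.121, 10, -6, 0, 0, 0, 0, -0.122, 10, -6, 0, 0, 0, 0, -0.122, 11, -4, 0, 0, 0, 0, -0.122, 11, -3, 0, 0, 0, 0, 0, 0, 0, 0, 0, 0, 0, 0, 0, 0, 0, 0, 0, 0, 0, 0, 0, 0, 0, 0, 0, 0, 0, 0, 0, 0]}}

```text
t: 44.25
tool_pos: [0.5822, 0.3546, 0.1045]
tcp_rot: [[0.963, 0.27, -0.0], [0.27, -0.963, -0.0], [-0.0, 0.0, -1.0]]
ft_force: [0.2, -0.1, -1.2]
opening: 0.258
finger_force: 68.8
```

```bash
python3 plan.py "0.583 0.3552 0.0615 285.7 0 4"
```

```text
t 44.2 pos [0.5822 0.3546 0.1395] psi 285.7 j6 61 tilt 0.0 open 0.26 F 68.8
[0,0,0,0,0,20,0,0,0,0,0,0,19,0,0,0,-0.001,1,0,20,0,0,0,0,0,0,19,0,0,0,0,0,0,0,0,0,0,0,0,0,0,0,0,0,0,0,0,0,0,0,0,0,0,0,0,0,0,0,0,0,0,0,0,0,0,0,0,0,0,0]
```

>>> {"fn": "play_rows", "kwargs": {"targets": [0, 0, 0, 0, 0, 19, 0, 0, 0, 0, 0, 0, 19, 0, 0, 0, 0, 0, 0, 19, 0, 0, 0, 0, 0, 0, 18, 0, 0, 0, 0, 0, 0, 2, 0, 0, 0, 0, 0, 0, 1, 0, 0, 0, 0, 0, 0, 1, 0, 0, 0, 0, 0, 0, 0, 0, 0, 0, 0, 0, 0, 0, 0, 0, 0, 0, 0, 0, 0, 0]}}

```text
t: 45.25
tool_pos: [0.5829, 0.355, 0.0261]
tcp_rot: [[0.963, 0.271, 0.001], [0.271, -0.963, 0.001], [0.001, -0.0, -1.0]]
ft_force: [-0.8, 0.3, -1.8]
opening: 0.261
finger_force: 68.9
```

>>> {"fn": "play_rows", "kwargs": {"targets": [0, 0, 0, 0, 0, 0, 0.45, 0, 0, 0, 0, 0, 0, 0.45, 0, 0, 0, 0, 0, 0, 0.45, 0, 0, 0, 0, 0, 0, 0.45, 0, 0, 0, 0, 0, 0, 0.45, 0, 0, 0, 0, 0, -25, 0.45, 0, 0, 0, 0, 0, -40, 0.45, 0, 0, 0, 0, 0, -40, 0.45, 0, 0, 0, 0, 0, 0, 0.45, 0, 0, 0, 0, 0, 0, 0.45]}}

```text
t: 46.25
tool_pos: [0.583, 0.3553, 0.132]
tcp_rot: [[0.963, 0.271, 0.002], [0.271, -0.963, 0.002], [0.002, -0.002, -1.0]]
ft_force: [-0.8, -0.1, -0.8]
opening: 0.45
finger_force: 0.0
```

```bash
cat > feet.py <<'E'
from meas import *
def feet():
    d,im,hsv=look(); H,S,V=[hsv[...,i].astype(int) for i in range(3)]
    dark=((V<75)).astype(np.uint8)
    top=(V>105)&(S<75); out=[]
    for c,s,l in blobs(dark,25):
        P=onz(d,[c],.04)[0]
        if not(.33<P[0]<.66 and -.5<P[1]<.06) or s[4]>400: continue
        yy,xx=np.nonzero(l); px=np.c_[xx,yy]; cam=np.array(d["position"])[:2]
        A=onz(d,px,.01)[:,:2]; B=onz(d,px,.07)[:,:2]; u=A.mean(0)-cam; u/=np.linalg.norm(u); t=np.array([-u[1],u[0]])
        print("foot px",c.round(1),"n",s[4],"near",(((A@u).min()+.022)*u+(A@t).mean()*t).round(4),"far",(((B@u).max()-.017)*u+(B@t).mean()*t).round(4))
feet()
E
python3 feet.py; python3 plan.py "0.48 0.1 0.17 240 0.65 7" "0.5217 -0.2265 0.13 196 0.65 8"
```

```text
foot px [307.7 193. ] n 33 near [ 0.6121 -0.0833] far [ 0.5919 -0.067 ]
foot px [409.5 207.8] n 136 near [ 0.5572 -0.3914] far [ 0.5558 -0.3855]
foot px [382.9 212.5] n 116 near [ 0.5438 -0.3091] far [ 0.5419 -0.3018]
foot px [356.6 219.8] n 99 near [ 0.523  -0.2297] far [ 0.5208 -0.2213]
foot px [414.6 238.8] n 123 near [ 0.4617 -0.4061] far [ 0.4615 -0.3973]
foot px [389.4 243.1] n 111 near [ 0.4496 -0.3274] far [ 0.4496 -0.3181]
foot px [363.9 248.2] n 90 near [ 0.4349 -0.2527] far [ 0.4362 -0.2293]
foot px [353.5 278.5] n 34 near [ 0.343  -0.2165] far [ 0.3518 -0.195 ]
t 46.3 pos [0.5822 0.3546 0.1652] psi 285.7 j6 61 tilt 0.0 open 0.45 F 0.0
[0,0,0.114,-24,31,-1,0.65,0,0,0.114,-20,34,0,0.65,0,0,0.114,-16,35,-1,0.65,0,0,0.114,-12,38,-1,0.65,0,0,0.114,-8,38,0,0.65,0,0,0.114,-4,39,-1,0.65,0,0,0.113,2,39,-1,0.65,0,0,0.096,25,33,5,0.65,0,0,0.096,28,30,5,0.65,0,0,0.096,30,28,5,0.65]
[0,0,0.096,33,24,5,0.65,0,0,0.096,36,21,5,0.65,0,0,0.096,37,18,5,0.65,0,0,0.096,39,14,5,0.65,0,0,0.096,39,10,5,0.65,0,0,0,0,0,0,0.65,0,0,0,0,0,0,0.65,0,0,0,0,0,0,0.65,0,0,0,0,0,0,0.65,0,0,0,0,0,0,0.65]
```

Feet are unmoved. I'll pick them up with the jaws along psi 196.

>>> {"fn": "play_rows", "kwargs": {"targets": [0, 0, 0.114, -24, 31, -1, 0.65, 0, 0, 0.114, -20, 34, 0, 0.65, 0, 0, 0.114, -16, 35, -1, 0.65, 0, 0, 0.114, -12, 38, -1, 0.65, 0, 0, 0.114, -8, 38, 0, 0.65, 0, 0, 0.114, -4, 39, -1, 0.65, 0, 0, 0.113, 2, 39, -1, 0.65, 0, 0, 0.096, 25, 33, 5, 0.65, 0, 0, 0.096, 28, 30, 5, 0.65, 0, 0, 0.096, 30, 28, 5, 0.65]}}

```text
t: 47.3
tool_pos: [0.4949, -0.0239, 0.1191]
tcp_rot: [[0.686, -0.727, -0.003], [-0.727, -0.686, -0.001], [-0.001, 0.002, -1.0]]
ft_force: [0.8, 0.2, -0.3]
opening: 0.65
finger_force: 0.0
```

>>> {"fn": "play_rows", "kwargs": {"targets": [0, 0, 0.096, 33, 24, 5, 0.65, 0, 0, 0.096, 36, 21, 5, 0.65, 0, 0, 0.096, 37, 18, 5, 0.65, 0, 0, 0.096, 39, 14, 5, 0.65, 0, 0, 0.096, 39, 10, 5, 0.65, 0, 0, 0, 0, 0, 0, 0.65, 0, 0, 0, 0, 0, 0, 0.65, 0, 0, 0, 0, 0, 0, 0.65, 0, 0, 0, 0, 0, 0, 0.65, 0, 0, 0, 0, 0, 0, 0.65]}}

```text
t: 48.3
tool_pos: [0.5221, -0.2249, 0.0957]
tcp_rot: [[0.278, -0.961, 0.0], [-0.961, -0.278, 0.0], [0.0, -0.0, -1.0]]
ft_force: [-0.2, 0.1, -0.2]
opening: 0.647
finger_force: 0.0
```

```bash
python3 plan.py "0.5217 -0.2265 0.045 196 0.65 5"
```

```text
t 48.3 pos [ 0.5221 -0.2249  0.1307] psi 196.1 j6 23 tilt 0.0 open 0.65 F 0.0
[0,0,0.001,0,0,17,0.65,0,0,0,1,0,17,0.65,0,0,0.001,0,1,17,0.65,0,0,0,0,0,18,0.65,0,0,0.001,0,0,17,0.65,0,0,0,0,0,0,0.65,0,0,0,0,0,0,0.65,0,0,0,0,0,0,0.65,0,0,0,0,0,0,0.65,0,0,0,0,0,0,0.65]
```

>>> {"fn": "play_rows", "kwargs": {"targets": [0, 0, 0, 0, 0, 17, 0.65, 0, 0, 0, 1, 0, 17, 0.65, 0, 0, 0, 0, 1, 17, 0.65, 0, 0, 0, 0, 0, 18, 0.65, 0, 0, 0, 0, 0, 17, 0.65, 0, 0, 0, 0, 0, 0, 0, 0, 0, 0, 0, 0, 0, 0, 0, 0, 0, 0, 0, 0, 0, 0, 0, 0, 0, 0, 0, 0, 0, 0, 0, 0, 0, 0, 0], "squeeze": 60}}

```text
t: 49.3
tool_pos: [0.5218, -0.2272, 0.0103]
tcp_rot: [[0.276, -0.961, 0.001], [-0.961, -0.276, -0.0], [0.001, -0.001, -1.0]]
ft_force: [0.1, -0.6, 0.2]
opening: 0.388
finger_force: 59.4
```

```bash
python3 plan.py "0.5217 -0.2265 0.15 196 0 3" "0.514 0.005 0.15 196 0 6"
```

```text
t 49.3 pos [ 0.5218 -0.2272  0.0453] psi 196.0 j6 23 tilt 0.1 open 0.39 F 59.4
[0,0,0,0,0,-35,0,0,0,0.001,0,0,-35,0,0,0,0,-1,0,-35,0,0,0,0,-37,-9,0,0,0,0,0,-38,-10,0,0,0,0,0,-37,-9,0,0,0,0,0,-38,-10,0,0,0,0,0,-37,-9,0,0,0,0,0,-37,-9,0,0,0,0,0,0,0,0,0]
```

>>> {"fn": "play_rows", "kwargs": {"targets": [0, 0, 0, 0, 0, -35, 0, 0, 0, 0, 0, 0, -35, 0, 0, 0, 0, -1, 0, -35, 0, 0, 0, 0, -37, -9, 0, 0, 0, 0, 0, -38, -10, 0, 0, 0, 0, 0, -37, -9, 0, 0, 0, 0, 0, -38, -10, 0, 0, 0, 0, 0, -37, -9, 0, 0, 0, 0, 0, -37, -9, 0, 0, 0, 0, 0, 0, 0, 0, 0]}}

```text
t: 50.3
tool_pos: [0.5133, 0.008, 0.1152]
tcp_rot: [[0.281, -0.96, 0.002], [-0.96, -0.281, 0.001], [-0.0, -0.002, -1.0]]
ft_force: [-0.4, -0.2, -0.9]
opening: 0.381
finger_force: 59.7
```

>>> {"fn": "play_rows", "kwargs": {"targets": [0, 0, 0, 0, 0, 0, 0, 0, 0, 0, 0, 0, 20, 0, 0, 0, 0, 0, 0, 20, 0, 0, 0, 0, 0, 0, 20, 0, 0, 0, 0, 0, 0, 20, 0, 0, 0, 0, 0, 0, 15, 0, 0, 0, 0, 0, 0, 4, 0, 0, 0, 0, 0, 0, 1, 0, 0, 0, 0, 0, 0, 0, 0, 0, 0, 0, 0, 0, 0, 0]}}

```text
t: 51.3
tool_pos: [0.5137, 0.0045, 0.0154]
tcp_rot: [[0.276, -0.961, 0.002], [-0.961, -0.276, 0.0], [0.0, -0.002, -1.0]]
ft_force: [-0.6, -0.2, -1.2]
opening: 0.388
finger_force: 59.7
```

```bash
python3 feet.py; python3 plan.py "0.514 0.005 0.15 196 0.62 3" "0.4353 -0.248 0.15 196 0.65 7"
```

```text
foot px [307.7 193.3] n 38 near [ 0.61   -0.0821] far [ 0.5917 -0.0672]
foot px [409.6 207.8] n 139 near [ 0.557  -0.3906] far [ 0.5559 -0.3863]
foot px [383.  212.5] n 119 near [ 0.5437 -0.3091] far [ 0.5418 -0.3018]
foot px [288.  239.2] n 71 near [ 0.4662 -0.0207] far [ 0.464 -0.011]
foot px [414.6 238.7] n 128 near [ 0.4619 -0.4061] far [ 0.4617 -0.3973]
foot px [389.4 243.1] n 111 near [ 0.4496 -0.3274] far [ 0.4496 -0.3181]
foot px [364.8 248.2] n 102 near [ 0.4351 -0.2527] far [ 0.4356 -0.2438]
foot px [355.4 280. ] n 64 near [ 0.3414 -0.2146] far [ 0.3405 -0.2169]
t 51.4 pos [0.5136 0.0046 0.0504] psi 196.0 j6 -3 tilt 0.1 open 0.38 F 59.7
[0,0,0,0,0,-33,0.62,0,0,0,0,0,-33,0.62,0,0,0.001,0,0,-34,0.62,0,0,0,32,21,0,0.65,0,0,0,31,20,0,0.65,0,0,0,32,21,0,0.65,0,0,0,31,21,0,0.65,0,0,0,32,20,0,0.65,0,0,0,32,21,0,0.65,0,0,0,31,21,0,0.65]
```

>>> {"fn": "play_rows", "kwargs": {"targets": [0, 0, 0, 0, 0, 1, 0, 0, 0, 0, 0, 0, 0, 0.6, 0, 0, 0, 0, 0, 0, 0.6, 0, 0, 0, 0, 0, 0, 0.6, 0, 0, 0, 0, 0, 0, 0.6, 0, 0, 0, 0, 0, 0, 0.6, 0, 0, 0, 0, 0, -34, 0.6, 0, 0, 0, 0, 0, -34, 0.6, 0, 0, 0, 0, 0, -33, 0.6, 0, 0, 0, 0, 0, 0, 0.6]}}

```text
t: 52.35
tool_pos: [0.5164, 0.0053, 0.1193]
tcp_rot: [[0.278, -0.961, 0.01], [-0.961, -0.278, 0.002], [0.001, -0.01, -1.0]]
ft_force: [1.1, -0.3, -0.5]
opening: 0.597
finger_force: 0.0
```

>>> {"fn": "play_rows", "kwargs": {"targets": [0, 0, 0, 32, 21, 0, 0.65, 0, 0, 0, 31, 20, 0, 0.65, 0, 0, 0, 32, 21, 0, 0.65, 0, 0, 0, 31, 21, 0, 0.65, 0, 0, 0, 32, 20, 0, 0.65, 0, 0, 0, 32, 21, 0, 0.65, 0, 0, 0, 31, 21, 0, 0.65, 0, 0, 0, 0, 0, 0, 0.65, 0, 0, 0, 0, 0, 0, 0.65, 0, 0, 0, 0, 0, 0, 0.65]}}

```text
t: 53.35
tool_pos: [0.4347, -0.2474, 0.1141]
tcp_rot: [[0.277, -0.961, -0.001], [-0.961, -0.277, 0.0], [-0.0, 0.001, -1.0]]
ft_force: [0.4, 0.4, 0.7]
opening: 0.649
finger_force: 0.0
```

```bash
python3 feet.py; python3 plan.py "0.4353 -0.248 0.045 196 0.65 5"
```

```text
foot px [307.6 193.2] n 39 near [ 0.6103 -0.0818] far [ 0.5919 -0.067 ]
foot px [409.6 207.8] n 139 near [ 0.557  -0.3906] far [ 0.5559 -0.3863]
foot px [382.9 212.5] n 120 near [ 0.5439 -0.3091] far [ 0.542  -0.3018]
foot px [306.6 233.9] n 106 near [ 0.4815 -0.0764] far [ 0.4828 -0.0816]
foot px [281.2 226.3] n 32 near [ 0.5134 -0.003 ] far [0.5037 0.0048]
foot px [390.1 270.7] n 78 near [ 0.3649 -0.3295] far [ 0.3687 -0.313 ]
t 53.4 pos [ 0.4349 -0.2472  0.1493] psi 196.1 j6 27 tilt 0.0 open 0.65 F 0.0
[0,0,0,0,0,21,0.65,0,0,0.001,0,0,21,0.65,0,0,0,1,0,21,0.65,0,0,0.001,0,0,20,0.65,0,0,0,0,0,21,0.65,0,0,0,0,0,0,0.65,0,0,0,0,0,0,0.65,0,0,0,0,0,0,0.65,0,0,0,0,0,0,0.65,0,0,0,0,0,0,0.65]
```

>>> {"fn": "play_rows", "kwargs": {"targets": [0, 0, 0, 0, 0, 21, 0.65, 0, 0, 0, 0, 0, 21, 0.65, 0, 0, 0, 1, 0, 21, 0.65, 0, 0, 0, 0, 0, 21, 0.65, 0, 0, 0, 0, 0, 21, 0.65, 0, 0, 0, 0, 0, 0, 0, 0, 0, 0, 0, 0, 0, 0, 0, 0, 0, 0, 0, 0, 0, 0, 0, 0, 0, 0, 0, 0, 0, 0, 0, 0, 0, 0, 0], "squeeze": 60}}

```text
t: 54.4
tool_pos: [0.4355, -0.2489, 0.0104]
tcp_rot: [[0.276, -0.961, 0.002], [-0.961, -0.276, -0.0], [0.001, -0.002, -1.0]]
ft_force: [-0.9, 0.3, -0.3]
opening: 0.387
finger_force: 59.5
```

>>> {"fn": "play_rows", "kwargs": {"targets": [0, 0, 0, 0, 0, -35, 0, 0, 0, 0, 0, 0, -35, 0, 0, 0, 0, 0, 0, -35, 0, 0, 0, 0, -34, -10, 0, 0, 0, 0, 0, -34, -10, 0, 0, 0, 0, 0, -34, -10, 0, 0, 0, 0, 0, -34, -10, 0, 0, 0, 0, 0, -34, -10, 0, 0, 0, 0, 0, -34, -10, 0, 0, 0, 0, 0, -34, -11, 0, 0]}}

```text
t: 55.4
tool_pos: [0.4372, 0.0008, 0.1151]
tcp_rot: [[0.276, -0.961, 0.001], [-0.961, -0.276, 0.001], [-0.0, -0.001, -1.0]]
ft_force: [0.6, 1.1, -0.5]
opening: 0.386
finger_force: 59.7
```

```bash
python3 plan.py "0.438 0.001 0.049 196 0 5"
```

```text
t 55.4 pos [0.4372 0.0008 0.1501] psi 196.0 j6 -6 tilt 0.1 open 0.39 F 59.7
[0,0,0,0,0,20,0,0,0,0,0,0,20,0,0,0,0,0,0,21,0,0,0,0,0,-1,20,0,0,0,0.001,0,0,20,0,0,0,0,0,0,0,0,0,0,0,0,0,0,0,0,0,0,0,0,0,0,0,0,0,0,0,0,0,0,0,0,0,0,0,0]
```

>>> {"fn": "play_rows", "kwargs": {"targets": [0, 0, 0, 0, 0, 20, 0, 0, 0, 0, 0, 0, 20, 0, 0, 0, 0, 0, 0, 20, 0, 0, 0, 0, 0, 0, 20, 0, 0, 0, 0, 0, 0, 15, 0, 0, 0, 0, 0, 0, 4, 0, 0, 0, 0, 0, 0, 2, 0, 0, 0, 0, 0, 0, 0, 0, 0, 0, 0, 0, 0, 0, 0.6, 0, 0, 0, 0, 0, 0, 0.6]}}

```text
t: 56.4
tool_pos: [0.4381, -0.0003, 0.0143]
tcp_rot: [[0.276, -0.961, 0.002], [-0.961, -0.276, 0.001], [-0.0, -0.002, -1.0]]
ft_force: [0.8, 0.4, 1.0]
opening: 0.602
finger_force: 0.0
```

>>> {"fn": "play_rows", "kwargs": {"targets": [0, 0, 0, 0, 0, 0, 0.6, 0, 0, 0, 0, 0, 0, 0.6, 0, 0, 0, 0, 0, -34, 0.6, 0, 0, 0, 0, 0, -34, 0.6, 0, 0, 0, 0, 0, -33, 0.6, 0, 0, 0, 40, -2, 0, 0.65, 0, 0, 0, 40, -2, 0, 0.65, 0, 0, 0, 40, -2, 0, 0.65, 0, 0, 0, 40, -2, 0, 0.65, 0, 0, 0, 40, -2, 0, 0.65]}}

```text
t: 57.4
tool_pos: [0.5026, -0.1915, 0.1146]
tcp_rot: [[0.276, -0.961, 0.0], [-0.961, -0.276, 0.0], [0.0, -0.0, -1.0]]
ft_force: [1.7, -0.0, -0.3]
opening: 0.649
finger_force: 0.0
```

>>> {"fn": "play_rows", "kwargs": {"targets": [0, 0, 0, 41, -2, 0, 0.65, 0, 0, 0, 41, -2, 0, 0.65, 0, 0, 0, 41, -2, 0, 0.65, 0, 0, 0, 0, 0, 0, 0.65, 0, 0, 0, 0, 0, 0, 0.65, 0, 0, 0, 0, 0, 0, 0.65, 0, 0, 0, 0, 0, 0, 0.65, 0, 0, 0, 0, 0, 0, 0.65, 0, 0, 0, 0, 0, 0, 0.65, 0, 0, 0, 0, 0, 0, 0.65]}}

```text
t: 58.4
tool_pos: [0.5422, -0.3061, 0.1148]
tcp_rot: [[0.277, -0.961, 0.0], [-0.961, -0.277, -0.0], [0.0, -0.0, -1.0]]
ft_force: [-0.2, -0.8, -0.5]
opening: 0.65
finger_force: 0.0
```

```bash
python3 plan.py "0.543 -0.305 0.045 196 0.65 5"; python3 feet.py; python3 - <<'E'
from h import *
d=get_image("side");t=get_image("top")
cv2.imwrite("pics/f1.png",np.hstack([cv2.resize(d["image"][120:330,180:380],(400,420)),cv2.resize(t["image"][160:300,130:270],(400,420))]))
E
```

```text
t 58.4 pos [ 0.5422 -0.3061  0.1498] psi 196.1 j6 31 tilt 0.0 open 0.65 F 0.0
[0,0,0,0,0,21,0.65,0,0,0.001,0,0,21,0.65,0,0,0,0,-1,21,0.65,0,0,0,-1,0,21,0.65,0,0,0,0,0,21,0.65,0,0,0,0,0,0,0.65,0,0,0,0,0,0,0.65,0,0,0,0,0,0,0.65,0,0,0,0,0,0,0.65,0,0,0,0,0,0,0.65]
foot px [307.7 193.2] n 37 near [ 0.6101 -0.082 ] far [ 0.5917 -0.0672]
foot px [390.4 211.5] n 44 near [ 0.5489 -0.3423] far [ 0.5397 -0.3054]
foot px [281.4 226.4] n 30 near [ 0.5131 -0.004 ] far [0.5032 0.0041]
foot px [392.6 242.2] n 68 near [ 0.4524 -0.3464] far [ 0.4523 -0.3184]
```

View pics/f1.png

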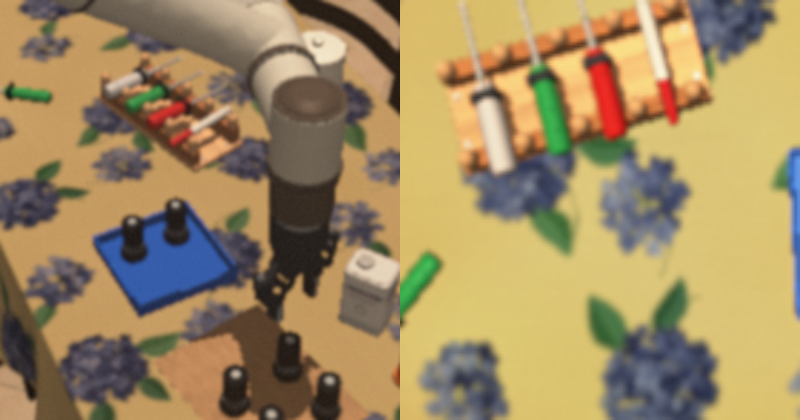

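The left pane shows two feet standing in the tray at (132,235) and (175,220). The right pane shows white, green, red and the marker each lying in its own bay, handles towards the robot. Now the third foot.

>>> {"fn": "play_rows", "kwargs": {"targets": [0, 0, 0, 0, 0, 21, 0.65, 0, 0, 0, 0, -1, 21, 0.65, 0, 0, 0, -1, 0, 21, 0.65, 0, 0, 0, 0, 0, 21, 0.65, 0, 0, 0, 0, 0, 21, 0.65, 0, 0, 0, 0, 0, 0, 0, 0, 0, 0, 0, 0, 0, 0, 0, 0, 0, 0, 0, 0, 0, 0, 0, 0, 0, 0, 0, 0, 0, 0, 0, 0, 0, 0, 0], "squeeze": 60}}

```text
t: 59.55
tool_pos: [0.5433, -0.3054, 0.0105]
tcp_rot: [[0.276, -0.961, 0.002], [-0.961, -0.276, -0.0], [0.001, -0.002, -1.0]]
ft_force: [0.2, 0.0, -0.9]
opening: 0.383
finger_force: 59.4
```

>>> {"fn": "play_rows", "kwargs": {"targets": [0, 0, 0, 0, 0, -35, 0, 0, 0, 0, 0, 0, -35, 0, 0, 0, 0, 0, 0, -35, 0, 0, 0, 0, -39, -7, 0, 0, 0, 0, 0, -39, -7, 0, 0, 0, 0, 0, -39, -7, 0, 0, 0, 0, 0, -39, -7, 0, 0, 0, 0, 0, -38, -6, 0, 0, 0, 0, 0, -38, -6, 0, 0, 0, 0, 0, 0, 0, 0, 0]}}

```text
t: 60.55
tool_pos: [0.5168, -0.0679, 0.1154]
tcp_rot: [[0.281, -0.96, 0.001], [-0.96, -0.281, 0.001], [-0.0, -0.001, -1.0]]
ft_force: [0.8, 0.2, 0.7]
opening: 0.386
finger_force: 59.7
```

```bash
python3 plan.py "0.517 -0.071 0.049 196 0 5"
```

```text
t 60.5 pos [ 0.5168 -0.0679  0.1504] psi 196.3 j6 6 tilt 0.1 open 0.39 F 59.7
[0,0,0.001,1,0,20,0,0,0,0.001,0,0,21,0,0,0,0.001,1,0,20,0,0,0,0.002,0,1,20,0,0,0,0.001,1,0,20,0,0,0,0,0,0,0,0,0,0,0,0,0,0,0,0,0,0,0,0,0,0,0,0,0,0,0,0,0,0,0,0,0,0,0,0]
```

>>> {"fn": "play_rows", "kwargs": {"targets": [0, 0, 0, 0, 0, 20, 0, 0, 0, 0, 0, 0, 20, 0, 0, 0, 0, 0, 0, 20, 0, 0, 0, 0, 0, 0, 20, 0, 0, 0, 0, 0, 0, 15, 0, 0, 0, 0, 0, 0, 4, 0, 0, 0, 0, 0, 0, 2, 0, 0, 0, 0, 0, 0, 0, 0, 0, 0, 0, 0, 0, 0, 0.6, 0, 0, 0, 0, 0, 0, 0.6]}}

```text
t: 61.55
tool_pos: [0.5178, -0.0712, 0.0144]
tcp_rot: [[0.276, -0.961, 0.002], [-0.961, -0.276, 0.0], [0.0, -0.002, -1.0]]
ft_force: [-0.1, 0.2, -0.0]
opening: 0.603
finger_force: 0.0
```

>>> {"fn": "play_rows", "kwargs": {"targets": [0, 0, 0, 0, 0, 0, 0.6, 0, 0, 0, 0, 0, 0, 0.6, 0, 0, 0, 0, 0, -34, 0.6, 0, 0, 0, 0, 0, -34, 0.6, 0, 0, 0, 0, 0, -33, 0.6, 0, 0, 0, 0, 0, 0, 0.6, 0, 0, 0, 37, 22, 0, 0.65, 0, 0, 0, 38, 23, 0, 0.65, 0, 0, 0, 37, 22, 0, 0.65, 0, 0, 0, 38, 23, 0, 0.65]}}

```text
t: 62.55
tool_pos: [0.4712, -0.2414, 0.114]
tcp_rot: [[0.277, -0.961, -0.001], [-0.961, -0.277, 0.0], [-0.0, 0.001, -1.0]]
ft_force: [1.0, -0.3, 0.8]
opening: 0.651
finger_force: 0.0
```

```bash
python3 feet.py
```

```text
foot px [304.4 210. ] n 129 near [ 0.5296 -0.0405] far [ 0.5709 -0.0864]
foot px [410.  206.1] n 96 near [ 0.5616 -0.3903] far [ 0.5603 -0.3852]
foot px [281.3 226.5] n 31 near [ 0.5129 -0.0035] far [0.5033 0.0043]
foot px [385.7 253.5] n 143 near [ 0.419  -0.3039] far [ 0.4186 -0.309 ]
```

>>> {"fn": "play_rows", "kwargs": {"targets": [0, 0, 0, 37, 22, 0, 0.65, 0, 0, 0, 37, 23, 0, 0.65, 0, 0, 0, 0, 0, 0, 0.65, 0, 0, 0, 0, 0, 0, 0.65, 0, 0, 0, 0, 0, 0, 0.65, 0, 0, 0, 0, 0, 0, 0.65, 0, 0, 0, 0, 0, 0, 0.65, 0, 0, 0, 0, 0, 0, 0.65, 0, 0, 0, 0, 0, 0, 0.65, 0, 0, 0, 0, 0, 0, 0.65]}}

```text
t: 63.6
tool_pos: [0.4494, -0.3236, 0.1146]
tcp_rot: [[0.277, -0.961, 0.0], [-0.961, -0.277, -0.0], [0.0, -0.0, -1.0]]
ft_force: [-0.2, -0.7, -0.4]
opening: 0.653
finger_force: 0.0
```

```bash
python3 plan.py "0.4495 -0.3243 0.045 196 0.65 5"; python3 - <<'E'
from h import *
d=get_image("side"); im=d["image"]; hsv=cv2.cvtColor(im,cv2.COLOR_BGR2HSV)
# bright tops at z=.072 near cardboard/tray
from meas import blobs
for c,s,l in blobs((hsv[...,2]>110)&(hsv[...,1]<80),5):
    P=onz(d,[c],.07)[0]
    if .35<P[0]<.62 and -.45<P[1]<.06 and s[4]<60: print("side top",c.round(1),s[4],P[:2].round(4))
E
```

```text
t 63.6 pos [ 0.4494 -0.3236  0.1496] psi 196.1 j6 35 tilt 0.0 open 0.65 F 0.0
[0,0,0,0,0,21,0.65,0,0,0,0,0,21,0.65,0,0,0.001,0,0,21,0.65,0,0,0,1,0,21,0.65,0,0,0,0,0,21,0.65,0,0,0,0,0,0,0.65,0,0,0,0,0,0,0.65,0,0,0,0,0,0,0.65,0,0,0,0,0,0,0.65,0,0,0,0,0,0,0.65]
side top [267.4 221.9] 11 [0.516 0.008]
side top [277.  225.5] 25 [ 0.5361 -0.0194]
side top [256.4 226.6] 18 [0.4771 0.0037]
side top [245.6 230.1] 11 [0.4411 0.0037]
side top [232.1 235.7] 25 [ 0.3947 -0.0009]
side top [279.5 237. ] 12 [ 0.5215 -0.0679]
side top [273.2 283.5] 11 [ 0.4276 -0.2241]
side top [344.1 309.6] 17 [ 0.5585 -0.3865]
side top [315.2 326.8] 19 [ 0.4636 -0.4017]
```

```bash
python3 - <<'E'
from h import *
d=get_image("side"); print(proj(d,[[.4495,-.3243,.072]]))
cv2.imwrite("pics/f2.png",cv2.resize(d["image"][200:350,220:370],(600,600),interpolation=cv2.INTER_CUBIC))
E
```

```text
[[296.68784402 306.5763526 ]]
```

View pics/f2.png

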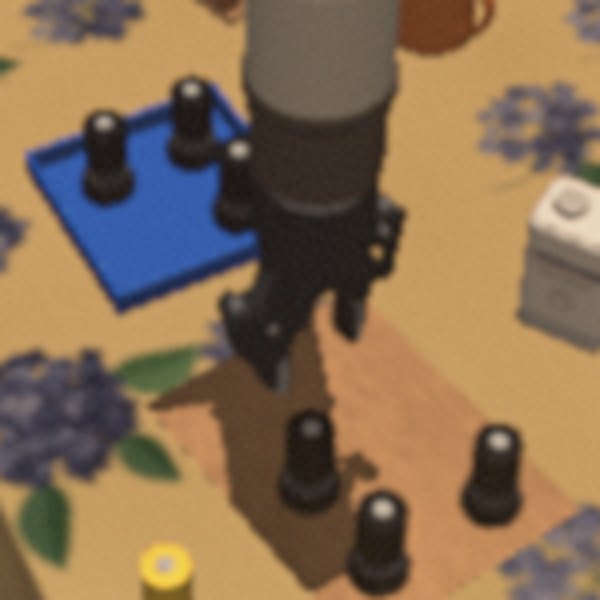

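Three feet stand in the tray. The fourth is under the gripper, with its top at (311,427), which matches its predicted place. Picking it.

>>> {"fn": "play_rows", "kwargs": {"targets": [0, 0, 0, 0, 0, 21, 0.65, 0, 0, 0, 0, 0, 21, 0.65, 0, 0, 0, 0, 0, 21, 0.65, 0, 0, 0, 0, 0, 21, 0.65, 0, 0, 0, 0, 0, 21, 0.65, 0, 0, 0, 0, 0, 0, 0, 0, 0, 0, 0, 0, 0, 0, 0, 0, 0, 0, 0, 0, 0, 0, 0, 0, 0, 0, 0, 0, 0, 0, 0, 0, 0, 0, 0], "squeeze": 60}}

```text
t: 64.7
tool_pos: [0.4498, -0.324, 0.0104]
tcp_rot: [[0.276, -0.961, 0.002], [-0.961, -0.276, -0.001], [0.001, -0.001, -1.0]]
ft_force: [0.9, 0.0, -0.5]
opening: 0.384
finger_force: 59.4
```

>>> {"fn": "play_rows", "kwargs": {"targets": [0, 0, 0, 0, 0, -35, 0, 0, 0, 0, 0, 0, -35, 0, 0, 0, 0, 0, 0, -35, 0, 0, 0, 0, -40, -10, 0, 0, 0, 0, 0, -40, -10, 0, 0, 0, 0, 0, -40, -10, 0, 0, 0, 0, 0, -40, -10, 0, 0, 0, 0, 0, -41, -10, 0, 0, 0, 0, 0, -41, -10, 0, 0, 0, 0, 0, 0, 0, 0, 0]}}

```text
t: 65.7
tool_pos: [0.4402, -0.0711, 0.1154]
tcp_rot: [[0.282, -0.959, 0.002], [-0.959, -0.282, 0.001], [-0.0, -0.002, -1.0]]
ft_force: [-0.7, -0.9, -0.8]
opening: 0.383
finger_force: 59.7
```

```bash
python3 plan.py "0.441 -0.075 0.049 196 0 5"
```

```text
t 65.7 pos [ 0.4402 -0.0711  0.1504] psi 196.4 j6 5 tilt 0.1 open 0.38 F 59.7
[0,0,0.001,1,0,20,0,0,0,0.002,1,0,21,0,0,0,0.001,0,0,20,0,0,0,0.002,1,0,20,0,0,0,0.001,1,0,20,0,0,0,0,0,0,0,0,0,0,0,0,0,0,0,0,0,0,0,0,0,0,0,0,0,0,0,0,0,0,0,0,0,0,0,0]
```

>>> {"fn": "play_rows", "kwargs": {"targets": [0, 0, 0, 0, 0, 20, 0, 0, 0, 0, 0, 0, 20, 0, 0, 0, 0, 0, 0, 20, 0, 0, 0, 0, 0, 0, 20, 0, 0, 0, 0, 0, 0, 15, 0, 0, 0, 0, 0, 0, 4, 0, 0, 0, 0, 0, 0, 2, 0, 0, 0, 0, 0, 0, 0, 0, 0, 0, 0, 0, 0, 0, 0.6, 0, 0, 0, 0, 0, 0, 0.6]}}

```text
t: 66.7
tool_pos: [0.4407, -0.0746, 0.0143]
tcp_rot: [[0.276, -0.961, 0.002], [-0.961, -0.276, 0.0], [0.0, -0.002, -1.0]]
ft_force: [0.6, -0.7, -0.6]
opening: 0.601
finger_force: 0.0
```

>>> {"fn": "play_rows", "kwargs": {"targets": [0, 0, 0, 0, 0, 0, 0.6, 0, 0, 0, 0, 0, 0, 0.6, 0, 0, 0, 0, 0, -34, 0.6, 0, 0, 0, 0, 0, -34, 0.6, 0, 0, 0, 0, 0, -40, 0.6, 0, 0, 0, 0, 0, -40, 0.6, 0, 0, 0, 0, 0, -40, 0.6, 0, 0, 0, 35, 30, 0, 0.6, 0, 0, 0, 35, 30, 0, 0.6, 0, 0, 0, 35, 30, 0, 0.6]}}

```text
t: 67.7
tool_pos: [0.3819, -0.2013, 0.2021]
tcp_rot: [[0.278, -0.961, 0.002], [-0.961, -0.278, -0.0], [0.0, -0.002, -1.0]]
ft_force: [1.6, -1.4, -0.5]
opening: 0.604
finger_force: 0.0
```

>>> {"fn": "play_rows", "kwargs": {"targets": [0, 0, 0, 35, 30, 0, 0.6, 0, 0, 0, 35, 30, 0, 0.6, 0, 0, 0, 35, 30, 0, 0.6, 0, 0, 0, 35, 30, 0, 0.6, 0, 0, 0, 35, 30, 0, 0.6, 0, 0, 0, 35, 30, 0, 0.6, 0, 0, 0, 35, 20, 0, 0.6, 0, 0, 0, 0, 0, 0, 0.6, 0, 0, 0, 0, 0, 0, 0.6, 0, 0, 0, 0, 0, 0, 0.6]}}

```text
t: 68.7
tool_pos: [0.2581, -0.4905, 0.2014]
tcp_rot: [[0.277, -0.961, -0.0], [-0.961, -0.277, 0.001], [-0.001, 0.0, -1.0]]
ft_force: [0.2, -0.3, 0.5]
opening: 0.6
finger_force: 0.0
```

```bash
python3 - <<'E'
from h import *
t=get_image("top");d=get_image("side"); s=ctrl.state(); print(s["t"],s["tool_pos"],s["ft_force"])
cv2.imwrite("pics/end.png",np.hstack([cv2.resize(t["image"][120:300,130:440],(500,290)),cv2.resize(d["image"][130:330,200:390],(276,290))]))
E
```

```text
68.8 [ 0.25850019 -0.49026525  0.20181123] [-0.81520723 -0.05925394 -0.41336266]
```

View pics/end.png

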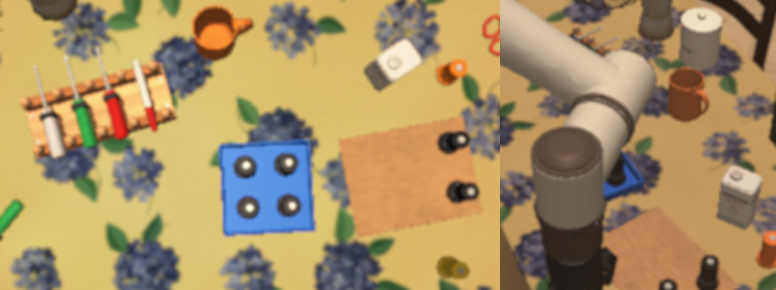

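The final view shows four feet standing in the tray (245–290, 165–207) and two on the cardboard (453,141) and (462,192). All three drivers and the marker lie in their own bays, tips away from the robot. The mug and tin are in place, so I'm handing in.

```bash
python3 -c "
from station import ctrl
print(ctrl.finish_job())"
```

```text
the job is handed in; nothing more can be done
None
```

The job is handed in, with no verdict returned: the last pictures show the marker and all three screwdrivers each in their own bay, four feet in the tray, two spares outside it, and the mug and tin where they stood.

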